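# Clamp a welded pipe stub in the V-stop and twist out its purge plug

## Robot

A 7-joint arm with a two-finger parallel gripper is mounted at the origin on the work surface. World frame = base frame: x ahead of the robot, y to its left, z up, the work surface at z = 0. Lengths are in m, angles in rad, forces in N, time in s.
With the tool pointing down it reaches from about 0.4 to 0.85 m from the base axis. Payload 4.5 kg.
Tool frame: the origin (TCP) lies on the centre line of the jaws, within the pads' length; the fingertips stand 14 mm ahead of it and the grasp point (between the pads) lies 5 mm behind it (nose_length is the distance from the TCP to the fingertips, in m); x points along the fingers, y is the direction in which the jaws open and shut, and the axes are right-handed (so a half turn about x gives the same grasp; the last joint's range is limited). The gripper opens to 88 mm and grips with 3 to 60 N. Pads are 18 mm wide; open, the fingers measure 123 mm over their backs; the gripper's body (75 mm by 187 mm) begins 45 mm behind the grasp point.
Start: joints at [-1.166, 0.689, -0.195, 1.565, 0.157, 0.902, -0.215], TCP at [0.226, 0.583, 0.219] pointing down, gripper open.
Joint ranges: [-3.01, 3.01], [-0.46, 2.08], [-1.47, 1.51], [0.13, 2.56], [-1, 4.14], [0.04, 2.09], [-2.66, 2.66]. Speed limits (rad/s): [2.57, 2.57, 3.14, 3.14, 3.14, 3.14, 3.14].

## Interface

Orientations are given as a unit quaternion [x, y, z, w].
In Python, from plant import get_state, snapshot, camera_params, finish_job, boxes_of, silhouettes, spot_point, nose_length gives the robot as it stands.
- The arm moves only by the tool apply_moves, never from a script. Its arguments are lists of equal length, an entry for each row: "delta_pos": the shift along the tool's x, y, z in cm, a list of three; "yaw": the turn about the tool's x in rad; "gripper": the opening in per cent of the stroke, from 0 (shut) to 100 (fully open). A call has 1 to 10 rows; each row is the pose to reach, as a shift and turn from the pose measured when the call began, along the tool's axes at that moment; what a row does not reach only later rows make up. A row lasts 1/12 s, in which the tool goes at most 41.7 mm and 7.16 degrees, less where a joint would pass 70% of its speed; a pose out of reach is approached as far as the arm can. A call with a gripper value outside its range is refused whole. The fingers move at their own pace and stop on an object; "force" is the grip in N (left out, the last holds). Time passes only in rows, so rows that repeat a pose let the fingers close. It gives the time, the measured TCP pose, the force and the opening at its end, in the units of the state.
- get_state(): the state, without advancing time (a new reading comes with each control period).
- snapshot(name): name is "side" or "top" or "wrist"; returns the picture (400x640x3 uint8, red, green, blue); there is no depth.
- camera_params(name): a dict with "fovy" (degrees; the focal length in pixels is half the picture's height over the tangent of half this angle, whatever the lens; pixels are square), "cx", "cy" (the principal point, pixels), "position" and "orientation" of the camera in the world. Camera axes: x right, y down, z forward; pixel columns grow to the right and rows downward; lengths in m; the calibration is good to about 2 mm. A picture is of the moment at which its call begins: read the wrist's pose just before it. camera_params takes no time and is no camera call; for the wrist camera it gives the pose at the moment of the call.
- finish_job(): hands the job in, once; it reports no verdict.
Trained networks look in the newest picture that a camera, given by its name, has taken for a name from the list of things; names that differ only in an ending like _2 or _b are one class to them, and where a whole thing is asked for, a point or a joint stands for the part that bears it (a point fixed in the world has none). Each returns a list of dicts, best first, with "score" (0 to 1); they miss things now and then, are a little off and sometimes report something else, mostly with a low value. They report only what shows in the picture. A call takes as long as a camera call. They do not tell look-alikes from the thing itself.
- boxes_of(thing, camera): "bbox" ([left, top, width, height] in pixels, round what is visible of it).
- silhouettes(thing, camera): "mask" (400x640 bool, what is visible of it) and "bbox" ([left, top, width, height] in pixels, round what is visible of it).
- spot_point(thing, camera): "pixel" ([column, row] in pixels: a listed point, or the origin of a listed thing).
The state is a dict: "clock": time; "q": joint angles; "qd": joint speeds; "joint_torque": joint torques, N m; "tool_pos": TCP position; "eef_rot": TCP orientation; "contact_force": force on the tool from outside, world axes, zero at the start; "moment": the same for the moment, N m; "opening": opening from 0.0 (shut) to 1.0 (fully open).
Only numpy, scipy, OpenCV 4.12 (cv2) and the standard library are available. Lean on these libraries where they do the work, as an engineer would, in place of code of your own. Each camera call takes 0.05 s, during which the arm holds its last target.

## Task

The weld on the pipe stub has cooled, so its tapered purge plug can come out. Push the pipe upright into the V-stop until it bears on both faces, lock it there by swinging the toggle-clamp handle fully down, then twist the jammed plug by its T-bar to break it loose, pull it straight out and stand it upright on its small end in the empty tray. Leave the pipe clamped in the V and the other things on the bench alone.

Things in the scene. Friction and masses are not known exactly. Their poses are not given: they have to be found in the camera images.
- pipe_mid (a point): Loose steel pipe stub standing upright on the bench: 60 mm outside diameter, 150 mm tall, weld bead round it 89 mm up, about 0.7 kg; the black tapered plug is stuck in its top. The point is on the pipe's axis, 75 mm above its lower end; z runs up the pipe. Not clamped, it turns along when the plug is twisted.
- plug_bar (a point): Centre of the steel T-bar on top of the plug: bar 54 mm long (this x), 12 mm thick (this y), 22 mm high; z up. At the start 100 mm above pipe_mid, x along the pipe's x. Grip it to twist. The plug is jammed and cannot be pulled straight out; turned either way by about 0.35 rad (20 degrees) in the pipe, against about 0.25 N m, it is loose and lifts out freely.
- plug_foot (a point): Centre of the flat small end of the same plug, 69 mm below plug_bar. Black nylon taper 41 mm wide here, 54 mm at its top 51 mm higher, stem, then the T-bar; 80 mm tall in all, about 0.16 kg. At the start it is 44 mm deep in the pipe, 31 mm above pipe_mid.
- seat (a point): On the fixture bolted to the bench: where pipe_mid is (75 mm above the bench) when the pipe stands bearing on both faces of the V-stop. x points level from the clamp into the V, z up. The pipe comes in between V and clamp, from the side or from above, with its axis about 25 mm short of the seat, then goes along x.
- v_mouth (a point): Middle of the V-stop's mouth at its top edge, 80 mm above the bench and 14 mm beyond the seat along x. The V is two upright steel plates 14 mm thick at 90 degrees, 57 mm apart at the mouth, opening towards the clamp; behind it a back plate and foot reach 98 mm beyond the seat.
- bumper_face (a point): Centre of the front face of the clamp's round rubber bumper, 28 mm across, 50 mm above the bench; with the clamp open it is about 65 mm behind the seat (-x), shut it presses on the pipe. Behind it the clamp's frame, 92 mm wide and 74 mm high, fills from 85 to 195 mm behind the seat.
- handle_grip (a point): Centre of the black round grip (18 mm diameter, 70 mm long with its round ends) of the toggle clamp's handle, 102 mm from the pivot. This frame turns with the handle; its y is parallel to the pivot axis. The handle stands almost upright when open and swings away from the pipe and down to shut.
- pivot (a point): Centre of the handle's pivot on the fixture, 180 mm behind the seat (-x), 50 mm above the bench; axes parallel to the seat's. The handle turns about y, in the upright plane along x.
- handle (a joint): Angle of the clamp handle, rad: -0.12 to 0.12 (open) at the start, 1.317 fully down at its stop, where it locks over centre. The handle slopes up from the pivot, away from the pipe, at 1.337 minus this above level. It stays where it is left; shutting it takes up to about 10 N at the grip and drives the bumper 39 mm forward on to the pipe.
- tray: Empty open aluminium tray fixed to the bench, 170 mm (its x) by 140 mm (its y), rim 28 mm high, walls and floor 4 mm. Origin: centre of its underside, on the bench.
- flange: Bystander: loose steel weld-neck pipe flange, 116 mm across, 46 mm high. Origin under its centre.
- coupling: Bystander: loose short steel sleeve standing on end, 74 mm across, 50 mm high, empty. Origin under its centre.
- hammer: Bystander: loose hammer lying on the bench, 260 mm long along its x.
- spray_can: Bystander: loose plain metal can, 66 mm across, 190 mm tall. Origin under its centre.
Mind the look-alikes: they are no part of the job. Of the things like the tray, leave any that is black; of the rest the smaller one is meant.

How it is judged:
By the outcome, as a careful person would: the job done as asked, in the order asked, and still so for the second after the job is handed in, with the robot touching nothing.
It also fails if it takes over 70 s, if anything falls off the work surface, if the arm or the gripper's body presses on something with over 40 N, if the wrist force passes 120 N, or if a joint passes its speed limit or range.

## Working session

There is one attempt and no reset: what is moved stays moved. The work goes in short steps, Python scripts to look and compute and a tool call to move; the robot and the scene stay as the last step left them, time stands still between calls to the robot, and variables do not carry over. Pictures are saved under pics/ and viewed, and the job is handed in when it is done.

Besides the shell and the picture viewer there is one more tool, called by a JSON object that holds its "name" and its "arguments". apply_moves: Moves the arm, as the interface text tells. Its arguments: {"type":"object","properties":{"delta_pos":{"type":"array"},"yaw":{"type":"array"},"gripper":{"type":"array"},"force":{"type":"number"}},"required":["delta_pos","yaw","gripper"]}

```bash
ls; mkdir -p pics
python3 - <<'E'
from plant import *
import cv2
s=get_state();print({k:(v if not hasattr(v,'tolist') else v.tolist()) for k,v in s.items()});print(nose_length if not callable(nose_length) else nose_length())
for n in ['side','top','wrist']:
    im=snapshot(n);cv2.imwrite(f'pics/{n}0.png',im[:,:,::-1]);print(n,camera_params(n))
E
```

```text
pics
{'clock': 0.0, 'q': [-1.1662014608293163, 0.6899732254175807, -0.19449157017230867, 1.5663316073789078, 0.1573122058559848, 0.902485069991292, -0.2151170378495798], 'qd': [-0.000768170384077827, 0.0007195081229523307, 0.000529130005132941, -0.0008150545825341378, -0.000746018431512355, 0.00035534861786844566, -6.980250098622796e-05], 'joint_torque': [-0.0005561163561651483, -52.756125926971436, -1.267147734761238, -15.343276262283325, -0.05262429127469659, 0.006387029425241053, 0.0001633480133023113], 'tool_pos': [0.22629749637689758, 0.5818888066984911, 0.21861951545473152], 'eef_rot': [0.12969116880652506, 0.6950564296393499, -0.13096185598104837, 0.6949285953453032], 'contact_force': [0.11598668144552847, 0.675394086128186, 0.10358215554671901], 'moment': [0.01106530210593242, -0.014657325714624896, 0.036649230705552274], 'opening': 0.9988331899966454}
0.014
side {'fovy': 50.739970417661375, 'cx': 316.1195601927367, 'cy': 201.04796311154703, 'position': array([-0.1688016 , -0.67276036,  0.96476749]), 'orientation': array([ 0.85024526, -0.31455895,  0.14455801, -0.39653329])}
top {'fovy': 56.41125769825065, 'cx': 319.7415207657381, 'cy': 195.97174403826048, 'position': array([0.34633467, 0.10620198, 1.25317843]), 'orientation': array([ 0.70707158, -0.70417819,  0.04055891, -0.05037694])}
wrist {'fovy': 70.84197977893649, 'cx': 322.2884374035467, 'cy': 201.2495454521983, 'position': array([0.15984468, 0.60709183, 0.38490744]), 'orientation': array([0.8177469 , 0.55903397, 0.07752176, 0.11296639])}
```

View pics/side0.png

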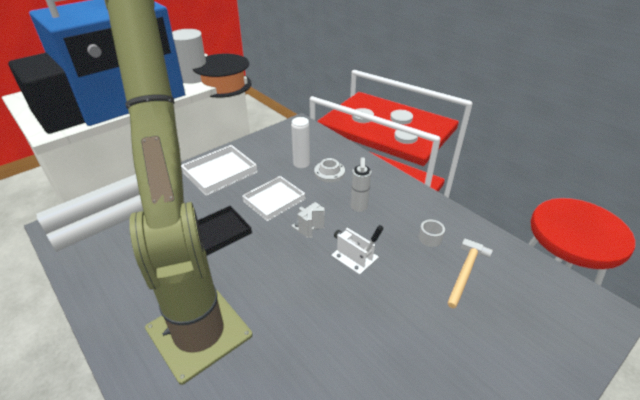

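View pics/top0.png

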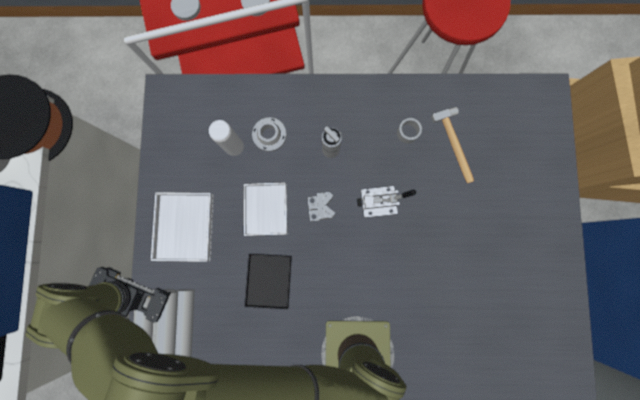

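View pics/wrist0.png

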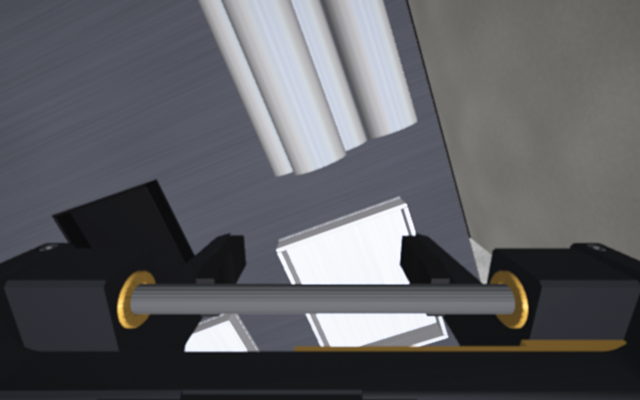

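The side and top views show three trays in the top picture: a large white one (182,227), a small white one (265,209) and a black one (269,281). By the description, the small white one is meant. The pipe with its plug is at about (331,140), the V at (321,207), the clamp at (382,200), and the handle grip at (409,194).

```bash
cat > h.py <<'E'
import numpy as np, cv2
from scipy.spatial.transform import Rotation as R
from plant import *
def K(p):
    f=200/np.tan(np.radians(p['fovy']/2)); return f,p['cx'],p['cy']
def proj(p,X):
    f,cx,cy=K(p); c=R.from_quat(p['orientation']).inv().apply(np.atleast_2d(X)-p['position'])
    return np.c_[f*c[:,0]/c[:,2]+cx, f*c[:,1]/c[:,2]+cy]
def ray(p,px):
    f,cx,cy=K(p); d=np.array([(px[0]-cx)/f,(px[1]-cy)/f,1.]); d=R.from_quat(p['orientation']).apply(d); return p['position'],d/np.linalg.norm(d)
def onz(p,px,z):
    o,d=ray(p,px); return o+d*(z-o[2])/d[2]
def tri(l):
    A=np.zeros((3,3));b=np.zeros(3)
    rs=[ray(p,x) for p,x in l]
    for o,d in rs:
        M=np.eye(3)-np.outer(d,d);A+=M;b+=M@o
    X=np.linalg.solve(A,b); return X,[np.linalg.norm((np.eye(3)-np.outer(d,d))@(X-o)) for o,d in rs]
def tool():
    s=get_state(); return np.array(s['tool_pos']),R.from_quat(s['eef_rot']),s
def tolocal(target):
    p,r,s=tool(); return r.inv().apply(np.array(target)-p)*100
E
python3 - <<'E'
from h import *
P={n:camera_params(n) for n in ['side','top']}
for n in P: snapshot(n)
for t,z in dict(pipe_mid=.075,plug_bar=.175,plug_foot=.106,seat=.075,v_mouth=.08,bumper_face=.05,handle_grip=.15,pivot=.05,tray=0,flange=0,coupling=0,hammer=.01,spray_can=0).items():
    r={n:spot_point(t,n) for n in P}
    for n in P: print(t,n,[(np.round(d['pixel'],1).tolist(),round(d['score'],2),np.round(onz(P[n],d['pixel'],z),4).tolist()) for d in r[n][:3]])
    if all(r.values()): X,e=tri([(P[n],r[n][0]['pixel']) for n in P]);print('   tri',np.round(X,4),np.round(e,4))
print(get_state()['clock'])
E
```

```text
pipe_mid side [([362.3, 188.4], 0.9, [0.6779, 0.0819, 0.075])]
pipe_mid top [([330.6, 146.7], 0.63, [0.6599, 0.0886, 0.075]), ([337.6, 204.2], 0.6, [0.4726, 0.0661, 0.075])]
   tri [0.6664 0.0832 0.078 ] [0.0089 0.0089]
plug_bar side [([363.6, 164.5], 0.7, [0.6749, 0.0824, 0.175])]
plug_bar top [([330.7, 133.6], 0.48, [0.6733, 0.0898, 0.175])]
   tri [0.6771 0.088  0.1702] [0.0029 0.0029]
plug_foot side [([362.1, 177.9], 0.49, [0.6887, 0.0964, 0.106])]
plug_foot top [([410.4, 192.1], 0.26, [0.5078, -0.1581, 0.106]), ([411.8, 131.0], 0.16, [0.7029, -0.1676, 0.106])]
   tri [ 0.4726 -0.1039  0.3275] [0.005 0.005]
seat side [([316.5, 220.6], 0.76, [0.4554, 0.0611, 0.075])]
seat top [([336.3, 203.9], 0.9, [0.4736, 0.0703, 0.075]), ([456.8, 146.0], 0.4, [0.6627, -0.3184, 0.075])]
   tri [0.4714 0.0725 0.0583] [0.0048 0.0048]
v_mouth side [([315.9, 214.2], 0.78, [0.4697, 0.0807, 0.08]), ([379.3, 237.5], 0.67, [0.5447, -0.1199, 0.08]), ([364.4, 164.9], 0.64, [0.7768, 0.1695, 0.08])]
v_mouth top [([336.4, 206.2], 0.97, [0.4657, 0.0701, 0.08])]
   tri [0.4635 0.0712 0.0903] [0.0014 0.0014]
bu
[... 1202 characters left out ...]
  0.2985 -0.0204] [0.0024 0.0024]
coupling side [([432.0, 234.6], 0.88, [0.7483, -0.1722, 0.0]), ([362.8, 165.4], 0.43, [0.8551, 0.2474, -0.0])]
coupling top [([408.8, 130.3], 0.61, [0.7383, -0.1827, 0.0])]
   tri [ 0.7341 -0.1796  0.0145] [0.0004 0.0004]
hammer side [([461.3, 275.7], 0.67, [0.6663, -0.3382, 0.01])]
hammer top [([454.2, 148.1], 0.72, [0.6729, -0.3327, 0.01]), ([332.4, 144.4], 0.51, [0.6852, 0.0815, 0.01])]
   tri [ 0.6747 -0.3354  0.0011] [0.0006 0.0006]
spray_can side [([316.7, 214.2], 0.75, [0.5295, 0.147, 0.0]), ([300.1, 162.4], 0.57, [0.6806, 0.4253, -0.0])]
spray_can top [([232.6, 145.4], 0.58, [0.684, 0.4265, 0.0])]
   tri [ 0.8175  0.5212 -0.425 ] [0.0235 0.0235]
1.55
```

Run:
```python
from h import *
p,r,s=tool();print(np.round(r.as_matrix(),3)); print(np.round(tolocal([0.55,0.1,0.40]),2))
P=camera_params('wrist'); rc=R.from_quat(P['orientation'])
print('cam in tool',np.round(r.inv().apply(P['position']-p),4)); print(np.round((r.inv()*rc).as_matrix(),3))
```

```text
[[ 0.     0.362  0.932]
 [ 0.     0.932 -0.362]
 [-1.     0.    -0.   ]]
[-18.06 -33.25  47.64]
cam in tool [-0.1661 -0.001  -0.071 ]
[[-0.002 -0.271  0.962]
 [ 1.    -0.001  0.002]
 [ 0.001  0.962  0.271]]
```

{"name": "apply_moves", "arguments": {"delta_pos": [[-4,0,0],[-8,0,0],[-12,-3,4],[-16,-6,8],[-16,-9,12],[-16,-12,16],[-16,-15,20],[-16,-18,24],[-16,-21,28],[-16,-24,32]], "yaw": [0,0,-0.1,-0.2,-0.3,-0.4,-0.48,-0.48,-0.48,-0.48], "gripper": [100,100,100,100,100,100,100,100,100,100]}}

```text
clock: 2.38
tool_pos: [0.3922, 0.3155, 0.3785]
eef_rot: [-0.038, 0.706, 0.039, 0.706]
contact_force: [1.2, -0.1, 0.9]
opening: 1.0
```

Run:
```python
from h import *
p,r,s=tool();print(p,s['q'],s['clock']);print(np.round(r.as_matrix(),3)); print(np.round(tolocal([0.60,0.05,0.38]),2))
```

```text
[0.3922055  0.31548868 0.3784513 ] [-0.54666126  0.36068704 -0.32707682  1.67184144  0.12602908  1.12884543
  0.772009  ] 2.3833
[[ 0.001 -0.109  0.994]
 [ 0.001  0.994  0.109]
 [-1.     0.     0.001]]
[ -0.15 -28.66  17.76]
```

{"name": "apply_moves", "arguments": {"delta_pos": [[0,-4,2.5],[0,-8,5],[0,-12,7.5],[0,-16,10],[0,-20,12.5],[0,-24,15],[0,-28.5,17.5],[0,-28.5,17.5],[0,-28.5,17.5]], "yaw": [0,0,0,0,0,0,0,0,0], "gripper": [100,100,100,100,100,100,100,100,100]}}

```text
clock: 3.13
tool_pos: [0.601, 0.0412, 0.3775]
eef_rot: [-0.036, 0.705, 0.032, 0.707]
contact_force: [0.3, -0.5, -0.1]
opening: 1.001
```

Run:
```python
from h import *
p,r,s=tool();print(p,s['q'],s['clock'])
P=camera_params('wrist'); im=snapshot('wrist');cv2.imwrite('pics/w1.png',im[:,:,::-1])
for t,z in dict(pipe_mid=.075,plug_bar=.175,seat=.075,v_mouth=.08,bumper_face=.05,handle_grip=.15,pivot=.05,tray=0).items():
    print(t,[(np.round(d['pixel'],1).tolist(),round(d['score'],2),np.round(onz(P,d['pixel'],z),4).tolist()) for d in spot_point(t,'wrist')[:3]])
```

```text
[0.60100894 0.04115654 0.377516  ] [-0.0166639   0.51666779 -0.23337535  1.39530608  0.12772249  1.24255401
  1.40559295] 3.1333
pipe_mid [([345.4, 208.9], 0.73, [0.6727, 0.0873, 0.075])]
plug_bar [([350.4, 230.1], 0.84, [0.6724, 0.0867, 0.175])]
seat [([345.6, 89.8], 0.79, [0.4797, 0.0646, 0.075])]
v_mouth [([357.5, 87.8], 0.84, [0.4757, 0.0822, 0.08])]
bumper_face [([308.1, 87.8], 0.72, [0.4799, 0.0048, 0.05])]
handle_grip [([189.6, 78.3], 0.75, [0.4931, -0.143, 0.15])]
pivot [([234.0, 90.4], 0.67, [0.4955, -0.1161, 0.05]), ([208.6, 209.5], 0.51, [0.7059, -0.1607, 0.05])]
tray [([476.3, 96.3], 0.71, [0.4601, 0.3065, 0.0]), ([632.7, 77.3], 0.55, [0.4025, 0.575, 0.0])]
```

View pics/w1.png

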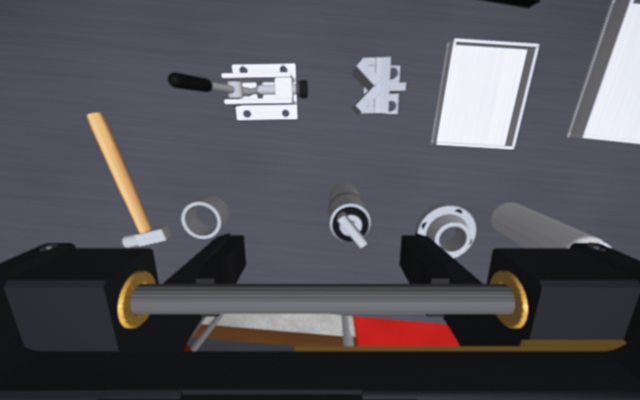

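The wrist view shows the plug's T-bar at (350,230), the V at (375,87), the clamp at (265,90), its grip at (190,80), and the small white tray at (490,95). The large tray at (620,70) is not the one. Look-alikes for the pipe are the coupling (205,217), the flange (447,232) and the can (540,225). Only the pipe has a weld bead and a black plug with a T-bar, so it is clearly the one at (348,215). I'll go lower for a closer look at the fixture.

{"name": "apply_moves", "arguments": {"delta_pos": [[4,0,-1],[8,0,-2],[12,0.5,-3],[14,0.5,-4],[14,0.5,-4],[14,0.5,-4]], "yaw": [0,0,0,0,0,0], "gripper": [100,100,100,100,100,100]}}

```text
clock: 4.08
tool_pos: [0.5563, 0.0537, 0.2389]
eef_rot: [-0.04, 0.706, 0.04, 0.706]
contact_force: [0.3, 0.5, -0.3]
opening: 0.999
```

Run:
```python
from h import *
p,r,s=tool();print(p,s['q'],s['clock'])
P=camera_params('wrist'); im=snapshot('wrist');cv2.imwrite('pics/w2.png',im[:,:,::-1])
for t,z in dict(pipe_mid=.075,plug_bar=.175,seat=.075,v_mouth=.08,bumper_face=.05,handle_grip=.15,pivot=.05,tray=0).items():
    print(t,[(np.round(d['pixel'],1).tolist(),round(d['score'],2),np.round(onz(P,d['pixel'],z),4).tolist()) for d in spot_point(t,'wrist')[:3]])
```

```text
[0.55633115 0.0537385  0.23889626] [-0.03611016  0.57962534 -0.23372512  1.74371824  0.17058063  0.83781209
  1.33606125] 4.0833
pipe_mid [([336.9, 274.9], 0.91, [0.6763, 0.087, 0.075])]
plug_bar [([340.8, 325.6], 0.57, [0.6729, 0.085, 0.175])]
seat []
v_mouth [([352.3, 115.6], 0.69, [0.4753, 0.0784, 0.08])]
bumper_face [([288.7, 111.9], 0.57, [0.4787, 0.0048, 0.05])]
handle_grip [([99.7, 109.2], 0.61, [0.4965, -0.1456, 0.15])]
pivot [([186.2, 118.0], 0.94, [0.4995, -0.1177, 0.05]), ([57.8, 222.0], 0.32, [0.653, -0.2905, 0.05])]
tray [([510.1, 123.5], 0.61, [0.4586, 0.3062, 0.0])]
```

View pics/w2.png

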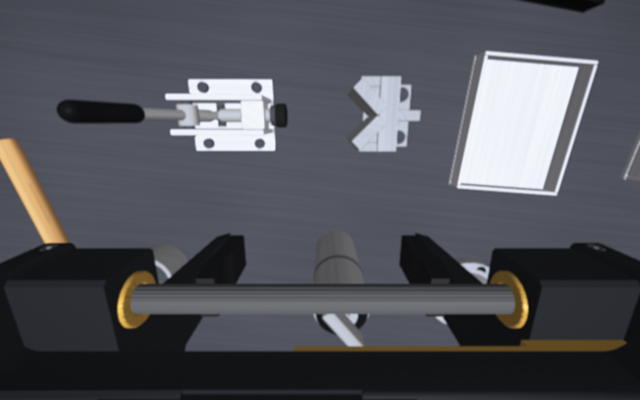

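Run:
```python
import cv2
im=cv2.imread('pics/w2.png');cv2.imwrite('pics/w2c.png',cv2.resize(im[60:170,270:430],None,fx=5,fy=5,interpolation=cv2.INTER_CUBIC))
```

```text
(no output)
```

View pics/w2c.png

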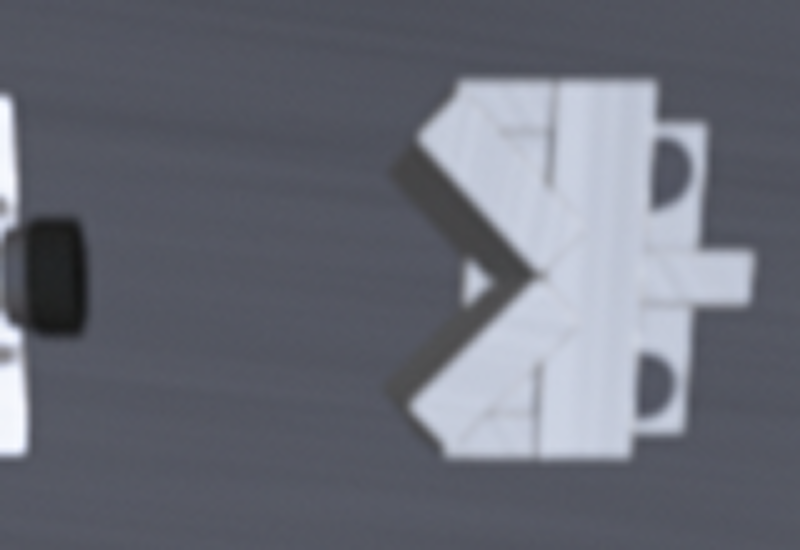

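Run:
```python
from h import *
P=camera_params('wrist')
f=lambda u,v,z=.08: onz(P,[(u+.5)/5-.5+270,(v+.5)/5-.5+60],z)
a,b,c=f(417,137),f(408,407),f(540,275)
print(a,b,c,np.linalg.norm(a-b),np.linalg.norm(a-c),np.linalg.norm(b-c))
m=(a+b)/2; d=(a-b); 
x1=np.array([-d[1],d[0],0])/np.linalg.norm(d); x1*= np.sign(x1@(c-m)); print('xdir',x1, 'c-m',(c-m)/np.linalg.norm(c-m), np.linalg.norm(c-m))
print('seat', m-.014*x1, c-.0424*x1)
pv=onz(P,[186.2,118],.05); e=c-pv; print('pivot-apex',np.linalg.norm(e[:2]), e/np.linalg.norm(e))
print(tolocal([.674,.0866,.239]))
```

```text
[0.44708994 0.07483804 0.08      ] [0.50384199 0.08081676 0.08      ] [0.47225856 0.1058893  0.08      ] 0.05706611290060675 0.03997049468336616 0.040325492359878895
xdir [-0.10476824  0.99449666 -0.        ] c-m [-0.11355799  0.99353137  0.        ] 0.02824460265703215
seat [0.47693272 0.06390445 0.08      ] [0.47670074 0.06372264 0.08      ]
pivot-apex 0.2257725999027384 [-0.1240497   0.98349463  0.13171931]
[ 0.06588715  2.00561027 11.98855349]
```

{"name": "apply_moves", "arguments": {"delta_pos": [[0,0.7,4],[0,1.4,8],[0,2,12],[0,2,12],[0,2,12],[0,2,12]], "yaw": [0,0,0,0,0,0], "gripper": [100,100,100,100,100,100]}}

```text
clock: 5.03
tool_pos: [0.6733, 0.0863, 0.2392]
eef_rot: [-0.039, 0.706, 0.04, 0.706]
contact_force: [-0.2, -1.1, 0.6]
opening: 0.996
```

Run:
```python
from h import *
p,r,s=tool();print(p,s['q'],s['clock']);print(r.as_matrix().round(3))
print(tolocal([.6735,.0866,.141]))
for n in ['side','top','wrist']:
    P=camera_params(n); im=snapshot(n);cv2.imwrite(f'pics/{n}3.png',im[:,:,::-1])
    m=silhouettes('plug_bar',n);print(n,[(d['bbox'],d['score']) for d in m])
    print([(d['pixel'],d['score'],onz(P,d['pixel'],.175)) for d in spot_point('plug_bar',n)])
```

```text
[0.67332738 0.08631385 0.23915881] [-0.08633982  0.74852746 -0.21864777  1.36024094  0.17049082  1.0503282
  1.34926953] 5.0333
[[ 0.001 -0.111  0.994]
 [ 0.001  0.994  0.111]
 [-1.     0.001  0.001]]
[9.81590577 0.02129935 0.01298131]
side [([355.0, 158.1, 16.6, 15.9], 0.74), ([241.0, 176.9, 68.2, 40.8], 0.52)]
[([363.8, 166.4], 0.51, array([0.66782019, 0.07449136, 0.175     ])), ([321.0, 219.3], 0.42, array([ 0.39812554, -0.02551079,  0.175     ]))]
top [([324.2, 124.8, 14.8, 21.1], 0.6)]
[([331.8, 134.8], 0.7, array([0.66961196, 0.08655909, 0.175     ]))]
wrist [([290.8, 170.2, 62.6, 65.2], 0.89)]
[([324.5, 203.0], 0.75, array([0.66917104, 0.08767872, 0.175     ]))]
```

View pics/wrist3.png

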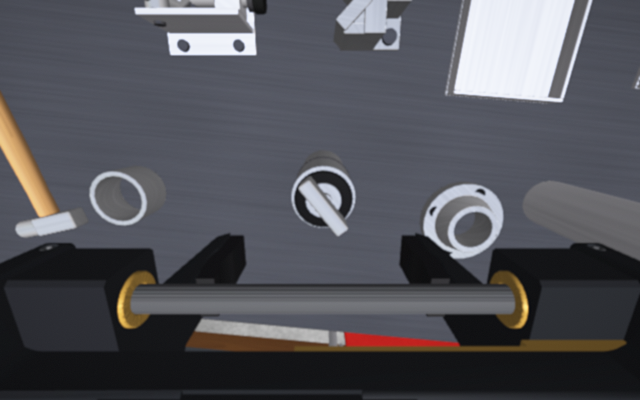

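Run:
```python
from h import *
im=cv2.imread('pics/wrist3.png');cv2.imwrite('pics/w3c.png',cv2.resize(im[140:245,270:380],None,fx=5,fy=5,interpolation=cv2.INTER_CUBIC))
P=camera_params('wrist')
print(onz(P,[323.5,196],.15),onz(P,[292,196],.15),onz(P,[355.5,196],.15),onz(P,[323.5,228],.15),onz(P,[323.5,164],.15))
```

```text
[0.66998591 0.08730009 0.15      ] [0.67323604 0.0578337  0.15      ] [0.66668187 0.11725521 0.15      ] [0.70199167 0.09089454 0.15      ] [0.63998575 0.08393087 0.15      ]
```

View pics/w3c.png

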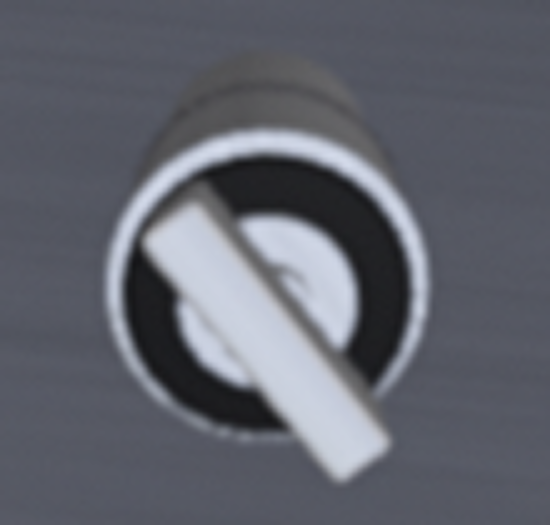

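{"name": "apply_moves", "arguments": {"delta_pos": [[3,0.1,-0.25],[5,0.1,-0.25],[7,0.1,-0.25],[8.5,0.1,-0.25],[9.5,0.1,-0.25],[9.7,0.1,-0.25],[9.7,0.1,-0.25],[9.7,0.1,-0.25]], "yaw": [0,0,0,0,0,0,0,0], "gripper": [100,100,100,100,100,100,100,100], "force": 40}}

```text
clock: 6.15
tool_pos: [0.6723, 0.0874, 0.1439]
eef_rot: [-0.039, 0.705, 0.04, 0.708]
contact_force: [-0.5, 0.5, 0.2]
opening: 0.999
```

{"name": "apply_moves", "arguments": {"delta_pos": [[0,0,0],[0,0,0],[0,0,0],[0,0,0],[0,0,0],[0,0,0],[0,0,0],[0,0,0]], "yaw": [0,0,0,0,0,0,0,0], "gripper": [85,75,60,60,60,60,60,60], "force": 40}}

```text
clock: 6.82
tool_pos: [0.6722, 0.0874, 0.1439]
eef_rot: [-0.039, 0.705, 0.04, 0.707]
contact_force: [0.2, 0.2, -0.4]
opening: 0.6
```

Run:
```python
from h import *
p,r,s=tool();print(p,s['contact_force'],s['moment'],s['opening']*88,s['clock']);print(r.as_matrix().round(3))
im=snapshot('side');cv2.imwrite('pics/s4.png',cv2.resize(im[120:270,280:460,::-1],None,fx=4,fy=4))
```

```text
[0.67223853 0.08737295 0.14390846] [ 0.19573178  0.19073321 -0.35464631] [ 0.05995474 -0.0357377   0.02426983] 52.78358548438978 6.8167
[[ 0.004 -0.111  0.994]
 [ 0.001  0.994  0.111]
 [-1.     0.001  0.004]]
```

View pics/s4.png

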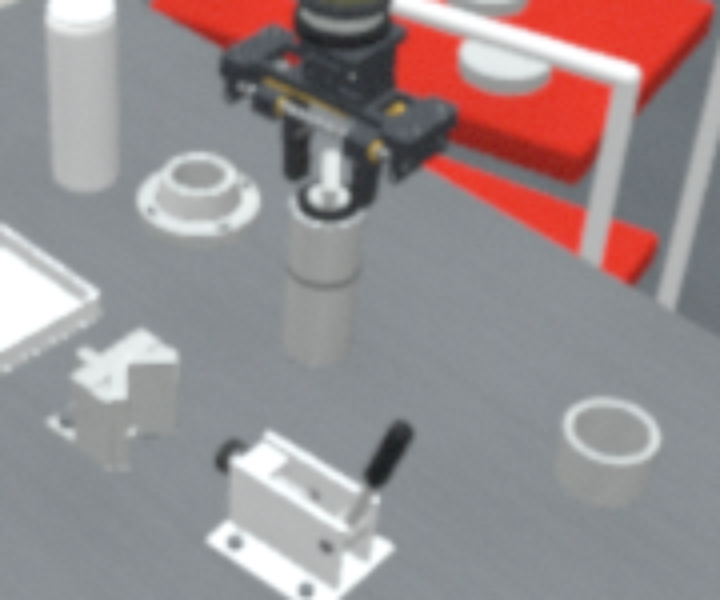

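Run:
```python
from h import *
im=snapshot('wrist');cv2.imwrite('pics/w5.png',im[:,:,::-1])
im=snapshot('side');cv2.imwrite('pics/s5.png',cv2.resize(im[125:215,325:405,::-1],None,fx=7,fy=7,interpolation=cv2.INTER_CUBIC)[:600])
```

```text
(no output)
```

View pics/w5.png

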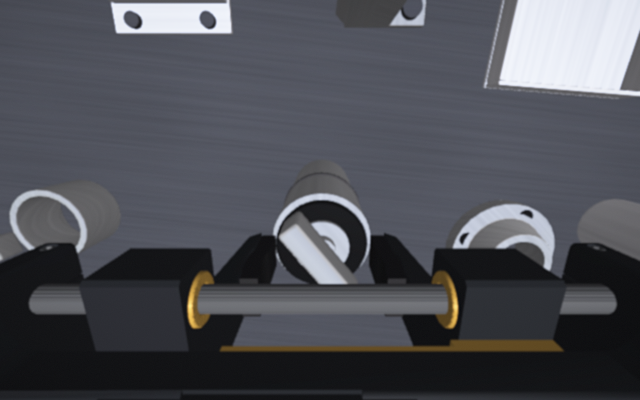

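View pics/s5.png

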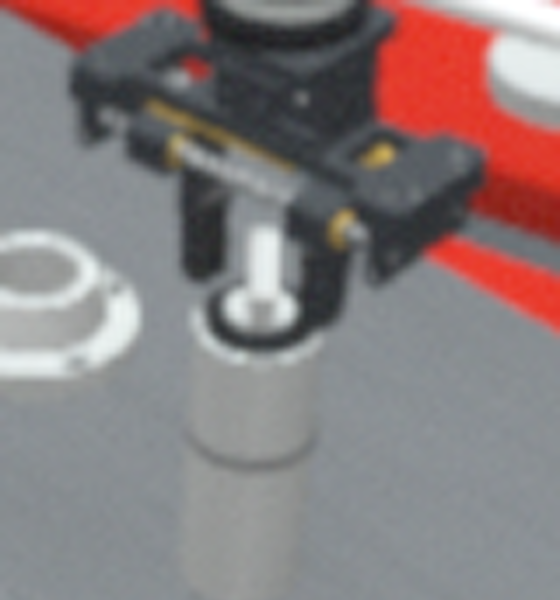

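{"name": "apply_moves", "arguments": {"delta_pos": [[0,0,0],[0,0,0],[0,0,0],[0,0,0],[0,0,0],[0,0,0]], "yaw": [0,0,0,0,0,0], "gripper": [55,50,45,45,45,45], "force": 40}}

```text
clock: 7.47
tool_pos: [0.6722, 0.0874, 0.1439]
eef_rot: [-0.039, 0.705, 0.04, 0.707]
contact_force: [-0.8, -0.3, -0.5]
opening: 0.45
```

Run:
```python
from h import *
p,r,s=tool();print(p,s['contact_force'],s['moment'],s['opening'],s['clock'])
im=snapshot('wrist');cv2.imwrite('pics/w6.png',im[:,:,::-1])
```

```text
[0.67222375 0.08739481 0.14386306] [-0.78689113 -0.25738075 -0.46796958] [ 0.07787874  0.05344094 -0.00012834] 0.44963406927658917 7.4667
```

View pics/w6.png

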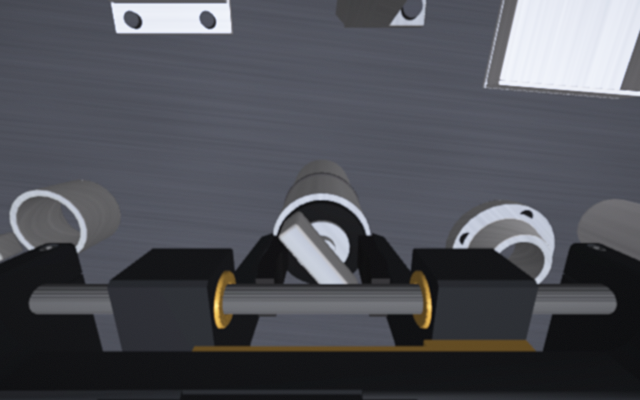

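Run:
```python
from h import *
p,r,s=tool();P=camera_params('wrist');print(P)
for l in [[0,0,0],[.014,0,0],[.014,.02,0],[.014,-.02,0],[-.005,0,0]]: print(l,proj(P,p+r.apply(l)).round(1))
print('rim', proj(P,[.6715,.0873,.15]).round(1), 'bar',proj(P,[.6715,.0873,.186]).round(1), onz(P,[322,239],.15))
im=snapshot('wrist');cv2.imwrite('pics/w7.png',cv2.resize(im[140:300,230:420,::-1],None,fx=4,fy=3.7,interpolation=cv2.INTER_CUBIC))
im=snapshot('top');cv2.imwrite('pics/t7.png',cv2.resize(im[90:190,270:390,::-1],None,fx=6,fy=6,interpolation=cv2.INTER_CUBIC))
```

```text
{'fovy': 70.84197977893649, 'cx': 322.2884374035467, 'cy': 201.2495454521983, 'position': array([0.60070643, 0.07882447, 0.30969547]), 'orientation': array([0.66059855, 0.73766013, 0.10500798, 0.09187175])}
[0, 0, 0] [[322.4 238. ]]
[0.014, 0, 0] [[322.4 229.9]]
[0.014, 0.02, 0] [[351.5 229.9]]
[0.014, -0.02, 0] [[293.2 229.9]]
[-0.005, 0, 0] [[322.4 241.2]]
rim [[322.5 240.9]] bar [[322.7 270.9]] [0.67029531 0.08688515 0.15      ]
```

View pics/w7.png

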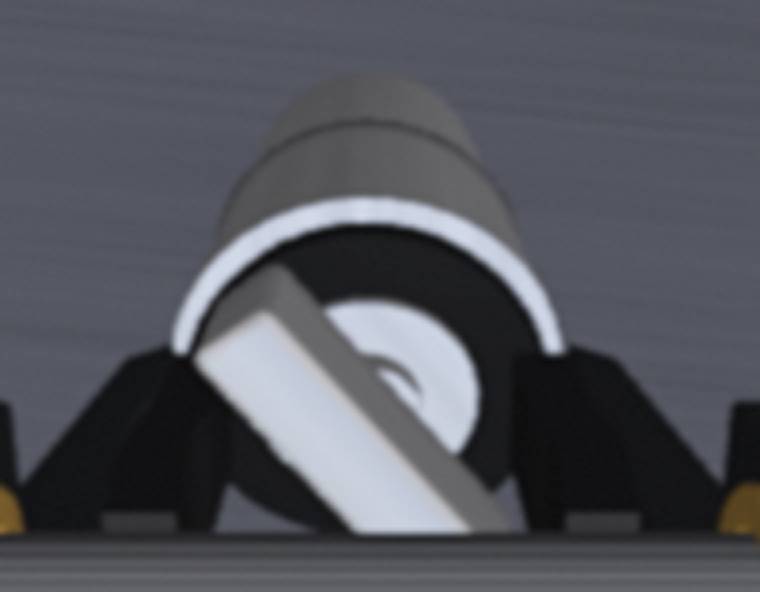

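View pics/t7.png

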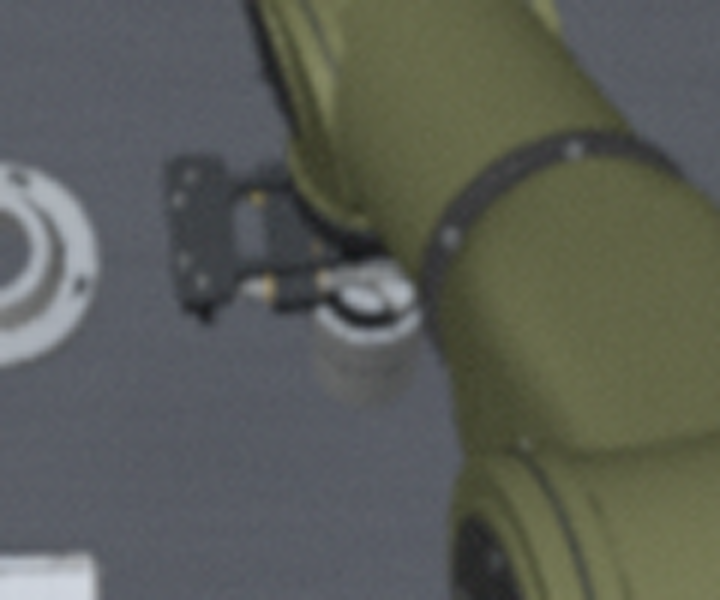

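Run:
```python
from h import *
import plant; print(nose_length, callable(nose_length))
p,r,s=tool()
P=camera_params('side'); W=camera_params('wrist')
im=snapshot('side')
pts=[];
c=im[:,:,::-1].copy()
c=cv2.resize(c[125:215,325:405],None,fx=7,fy=6.6,interpolation=cv2.INTER_CUBIC)
w=cv2.resize(snapshot('wrist')[140:300,230:420,::-1],None,fx=4,fy=3.7,interpolation=cv2.INTER_CUBIC)
o=s['opening']*.044
for x,col in [(.014,(0,0,255)),(-.005,(0,255,0)),(-.03,(255,0,0))]:
  for y in [o,-o,o+.0175,-o-.0175]:
    for z in [-.009,.009]:
      X=p+r.apply([x,y,z])
      u,v=proj(P,X)[0]; cv2.circle(c,(int((u-325+.5)*7),int((v-125+.5)*6.6)),3,col,-1)
      u,v=proj(W,X)[0]; cv2.circle(w,(int((u-230+.5)*4),int((v-140+.5)*3.7)),3,col,-1)
cv2.imwrite('pics/s8.png',c);cv2.imwrite('pics/w8.png',w)
```

```text
0.014 False
```

View pics/s8.png

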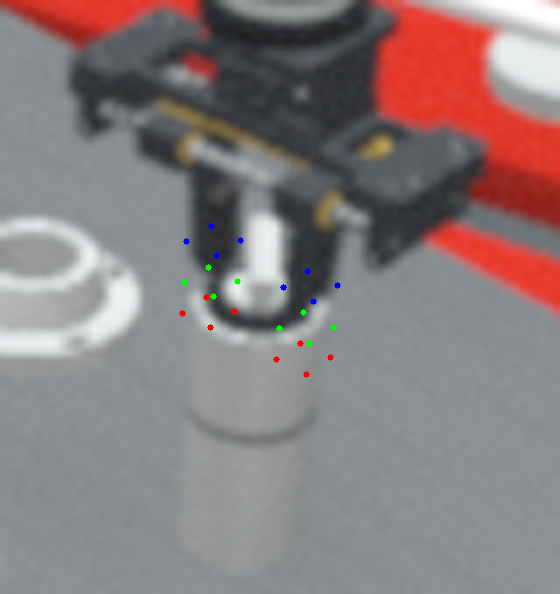

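View pics/w8.png

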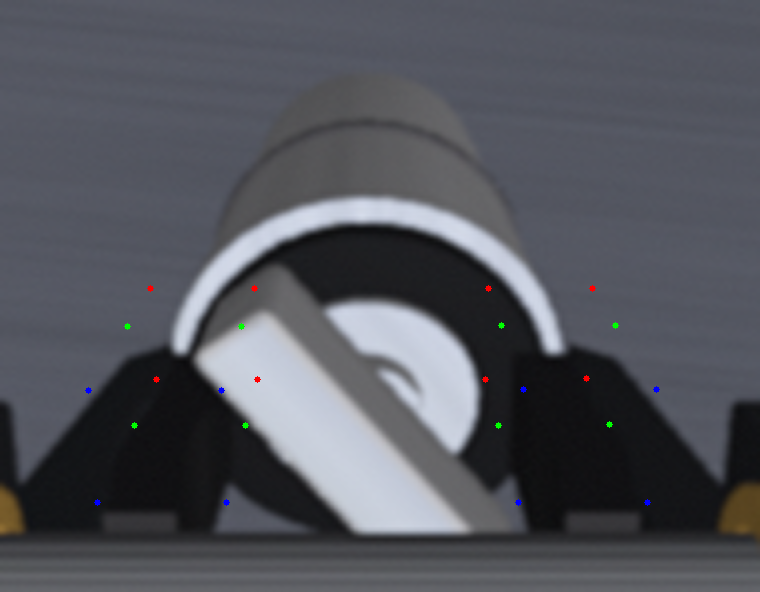

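The calibration disagrees with the pictures. In both the wrist and side views the fingertips stand about 18 mm behind the reported TCP, where the interface says 14 mm ahead of it. The whole gripper therefore sits about 32 mm higher than reported, which is why the jaws closed above the rim. I'll open, go about 33 mm lower and check.

{"name": "apply_moves", "arguments": {"delta_pos": [[0,0,0],[0,0,0],[0,0,0],[0,0,0],[0.7,0,-0.1],[1.4,0,-0.1],[2,0,-0.1],[2.5,0,-0.1],[2.5,0,-0.1],[2.5,0,-0.1]], "yaw": [0,0,0,0,0,0,0,0,0,0], "gripper": [100,100,100,100,100,100,100,100,100,100]}}

```text
clock: 8.55
tool_pos: [0.671, 0.0873, 0.1182]
eef_rot: [-0.039, 0.705, 0.04, 0.707]
contact_force: [0.0, -0.4, -0.1]
opening: 1.0
```

```bash
cat > ov.py <<'E'
from h import *
import sys
tag=sys.argv[1]
p,r,s=tool();print(p.round(4),s['contact_force'].round(1) if hasattr(s['contact_force'],'round') else s['contact_force'],s['opening'],s['clock'])
P=camera_params('side');u,v=proj(P,p)[0];u,v=int(u),int(v)
im=snapshot('side')[max(0,v-50):v+40,u-45:u+45,::-1]
cv2.imwrite(f'pics/s{tag}.png',cv2.resize(im,None,fx=6.6,fy=6.6,interpolation=cv2.INTER_CUBIC))
cv2.imwrite(f'pics/w{tag}.png',snapshot('wrist')[:,:,::-1])
E
python3 ov.py 9
```

```text
[0.671  0.0873 0.1182] [ 0.  -0.4 -0.1] 0.9999312633780254 8.55
```

View pics/s9.png

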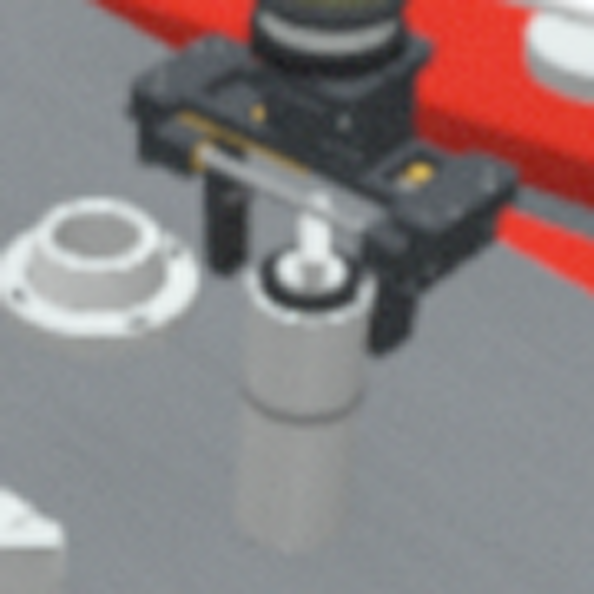

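View pics/w9.png

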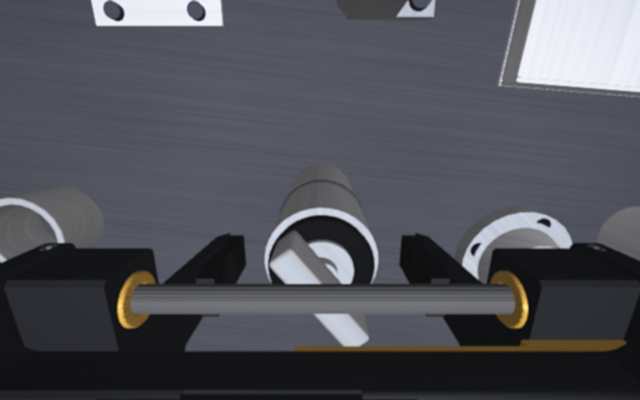

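{"name": "apply_moves", "arguments": {"delta_pos": [[0.4,0,0],[0.8,0,0],[0.8,0,0],[0.8,0,0],[0.8,0,0],[0.8,0,0],[0.8,0,0],[0.8,0,0],[0.8,0,0],[0.8,0,0]], "yaw": [0,0,0,0,0,0,0,0,0,0], "gripper": [100,100,100,85,70,55,55,55,55,55], "force": 45}}

```text
clock: 9.48
tool_pos: [0.6718, 0.0871, 0.1112]
eef_rot: [-0.039, 0.704, 0.04, 0.708]
contact_force: [0.2, -0.6, 1.3]
opening: 0.671
```

```bash
python3 ov.py 10
```

```text
[0.6718 0.0871 0.1112] [ 0.2 -0.6  1.3] 0.6714050963319137 9.4833
```

View pics/s10.png

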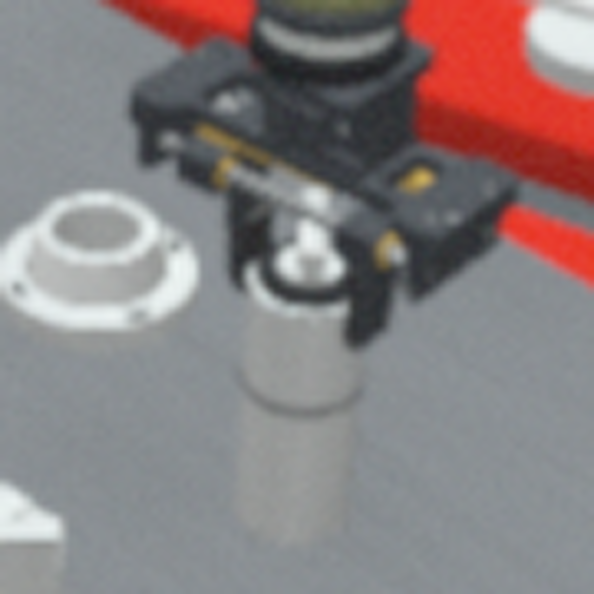

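View pics/w10.png

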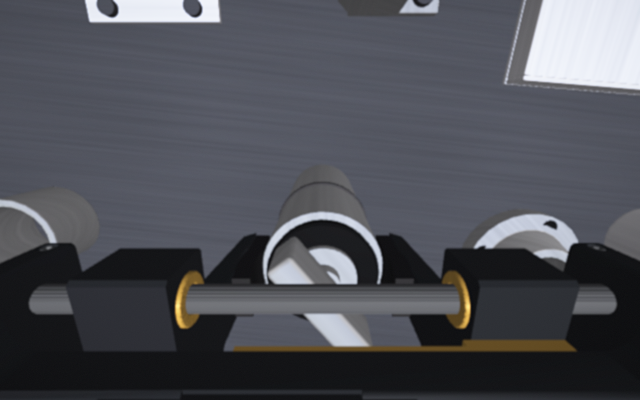

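The jaws now hold the pipe at 59 mm opening, which agrees with its 60 mm diameter. I'll lift it slightly to test the grip.

{"name": "apply_moves", "arguments": {"delta_pos": [[-0.3,0,0],[-0.6,0,0],[-0.9,0,0],[-1.2,0,0],[-1.2,0,0],[-1.2,0,0]], "yaw": [0,0,0,0,0,0], "gripper": [55,55,55,55,55,55], "force": 50}}

```text
clock: 10.08
tool_pos: [0.6717, 0.0872, 0.1232]
eef_rot: [-0.039, 0.704, 0.04, 0.708]
contact_force: [-0.4, -0.0, -7.6]
opening: 0.671
```

```bash
python3 ov.py 11
python3 - <<'E'
from h import *
x=np.array([-.109,.994,0]); seat=np.array([.4768,.0638,0])
t=seat-.027*x; t[2]=.122; print(t,tolocal(t)); p,r,s=tool();print(r.as_matrix().round(3),s['q'])
E
```

```text
[0.6717 0.0872 0.1232] [-0.4 -0.  -7.6] 0.6706888262166584 10.0833
[0.479743 0.036962 0.122   ] [ 8.08788713e-03 -2.85252921e+00 -1.96066646e+01]
[[ 0.004 -0.111  0.994]
 [ 0.001  0.994  0.111]
 [-1.     0.001  0.004]] [-0.09620065  0.87098985 -0.19764621  1.48008167  0.20934355  0.80692976
  1.31212496]
```

View pics/s11.png

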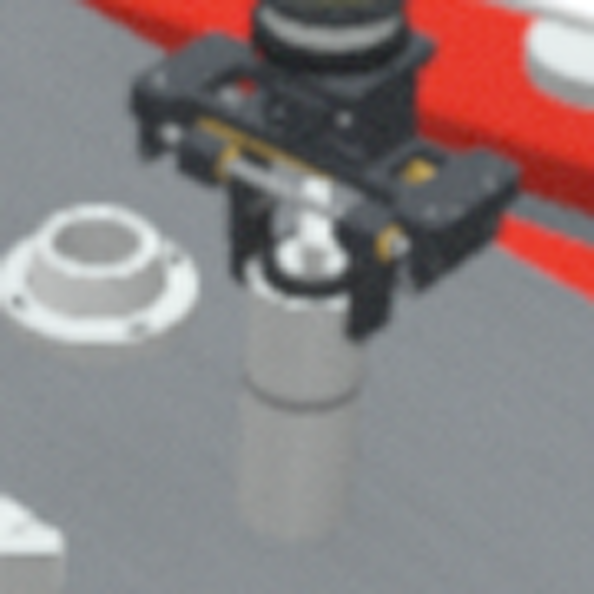

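{"name": "apply_moves", "arguments": {"delta_pos": [[0,-1,-1.5],[0,-2,-3.5],[0,-2.9,-5.5],[0,-2.9,-7.5],[0,-2.9,-9.5],[0,-2.9,-11],[0,-2.9,-12],[0,-2.9,-12],[0,-2.9,-12]], "yaw": [0,0,0,0,0,0,0,0,0], "gripper": [55,55,55,55,55,55,55,55,55]}}

```text
clock: 10.93
tool_pos: [0.556, 0.045, 0.1227]
eef_rot: [-0.039, 0.704, 0.04, 0.708]
contact_force: [1.5, 0.0, -7.1]
opening: 0.67
```

Run:
```python
from h import *
x=np.array([-.109,.994,0]); seat=np.array([.4768,.0638,0])
t=seat-.027*x; t[2]=.122; print(t,tolocal(t)); p,r,s=tool();print(p,s['q'],s['contact_force'])
for n in ['side','top']: cv2.imwrite(f'pics/{n}12.png',snapshot(n)[:,:,::-1])
im=cv2.imread('pics/side12.png');cv2.imwrite('pics/s12.png',cv2.resize(im[130:290,270:430],None,fx=3.7,fy=3.7,interpolation=cv2.INTER_CUBIC))
```

```text
[0.479743 0.036962 0.122   ] [ 0.02871978  0.04751695 -7.66764069]
[0.55599598 0.04499736 0.12270388] [-0.05244254  0.73844652 -0.18593305  1.86444688  0.23809629  0.55455599
  1.28853933] [ 1.45314666  0.026446   -7.14845667]
```

View pics/s12.png

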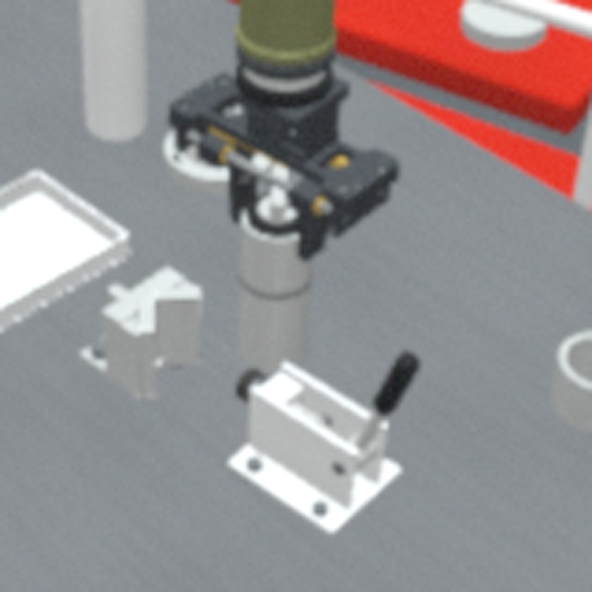

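The held pipe is upright and lines up with the gap between the bumper (250,385) and the V (150,320) in the crop. I'll move it in from the side.

{"name": "apply_moves", "arguments": {"delta_pos": [[0,0,-1.5],[0,0,-3],[0,0,-4.5],[0,0,-6],[0,0,-7],[0,0,-7.6],[0,0,-7.6],[0,0,-7.6]], "yaw": [0,0,0,0,0,0,0,0], "gripper": [55,55,55,55,55,55,55,55]}}

```text
clock: 11.7
tool_pos: [0.4835, 0.0373, 0.1225]
eef_rot: [-0.039, 0.703, 0.04, 0.709]
contact_force: [1.7, 0.1, -8.3]
opening: 0.665
```

Run:
```python
from h import *
x=np.array([-.109,.994,0]); seat=np.array([.4768,.0638,0])
t=seat-.027*x; t[2]=.112; print(t,tolocal(t)); p,r,s=tool();print(p,s['q'],s['contact_force'])
for n in ['side','wrist']: cv2.imwrite(f'pics/{n}13.png',snapshot(n)[:,:,::-1])
im=cv2.imread('pics/side13.png');cv2.imwrite('pics/s13.png',cv2.resize(im[150:290,270:410],None,fx=4.2,fy=4.2,interpolation=cv2.INTER_CUBIC))
```

```text
[0.479743 0.036962 0.112   ] [ 1.04156351  0.00181731 -0.38613638]
[0.4834832  0.03734617 0.12245271] [-0.07171673  0.67295737 -0.15924397  2.08230886  0.25855701  0.39450442
  1.2467165 ] [ 1.72212912  0.06104809 -8.28986977]
```

View pics/s13.png

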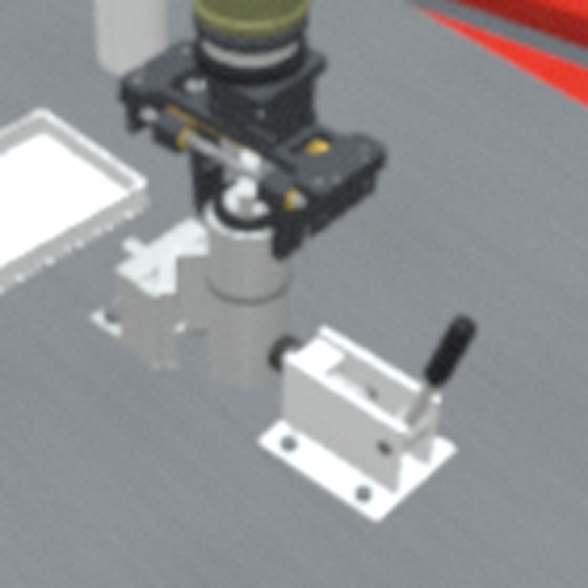

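View pics/wrist13.png

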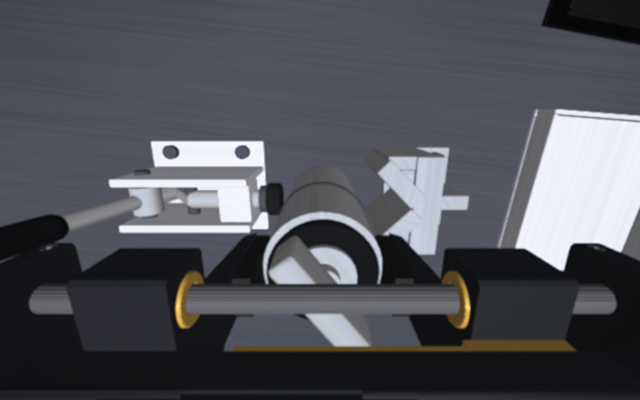

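{"name": "apply_moves", "arguments": {"delta_pos": [[0.4,0,-0.3],[0.8,0,-0.3],[1.1,0,-0.3],[1.2,0,-0.3],[1.2,0,-0.3],[1.2,0,-0.3]], "yaw": [0,0,0,0,0,0], "gripper": [55,55,55,55,55,55]}}

```text
clock: 12.3
tool_pos: [0.4819, 0.0371, 0.111]
eef_rot: [-0.038, 0.702, 0.04, 0.71]
contact_force: [-0.2, -0.6, 4.1]
opening: 0.668
```

Run:
```python
from h import *
seat=np.array([.4768,.0638,.111]); print(tolocal(seat)); p,r,s=tool();print(p,s['contact_force'],s['moment'])
```

```text
[ 0.00357999  2.70646908 -0.20706498]
[0.48185156 0.0371304  0.11102448] [-0.15544076 -0.62848843  4.0977439 ] [ 0.03813953  0.21590037 -0.01565008]
```

{"name": "apply_moves", "arguments": {"delta_pos": [[0,0.5,-0.1],[0,1,-0.1],[0,1.5,-0.1],[0,1.9,-0.1],[0,2.2,-0.1],[0,2.4,-0.1],[0,2.4,-0.1]], "yaw": [0,0,0,0,0,0,0], "gripper": [55,55,55,55,55,55,55]}}

```text
clock: 12.88
tool_pos: [0.4785, 0.0599, 0.1112]
eef_rot: [-0.039, 0.702, 0.039, 0.71]
contact_force: [0.6, -4.5, 1.1]
opening: 0.668
```

{"name": "apply_moves", "arguments": {"delta_pos": [[0,0.15,0],[0,0.3,0],[0,0.45,0],[0,0.6,0],[0,0.6,0]], "yaw": [0,0,0,0,0], "gripper": [55,55,55,55,55]}}

```text
clock: 13.3
tool_pos: [0.4776, 0.0625, 0.1113]
eef_rot: [-0.04, 0.702, 0.036, 0.71]
contact_force: [0.5, -8.9, 3.8]
opening: 0.671
```

Run:
```python
from h import *
seat=np.array([.4768,.0638,.111]); print(tolocal(seat)); p,r,s=tool();print(p,s['contact_force'],s['moment'])
for n in ['side','wrist']: cv2.imwrite(f'pics/{n}14.png',snapshot(n)[:,:,::-1])
im=cv2.imread('pics/side14.png');cv2.imwrite('pics/s14.png',cv2.resize(im[150:290,270:410],None,fx=4.2,fy=4.2,interpolation=cv2.INTER_CUBIC))
```

```text
[ 0.03221939  0.13985208 -0.07023404]
[0.47764418 0.06248607 0.11133748] [ 0.48175441 -8.8912524   3.82645352] [-2.67197015 -0.23682829 -0.01584953]
```

View pics/s14.png

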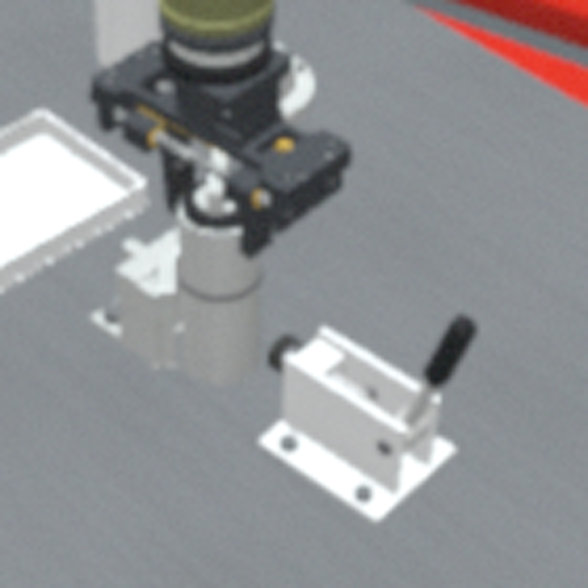

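View pics/wrist14.png

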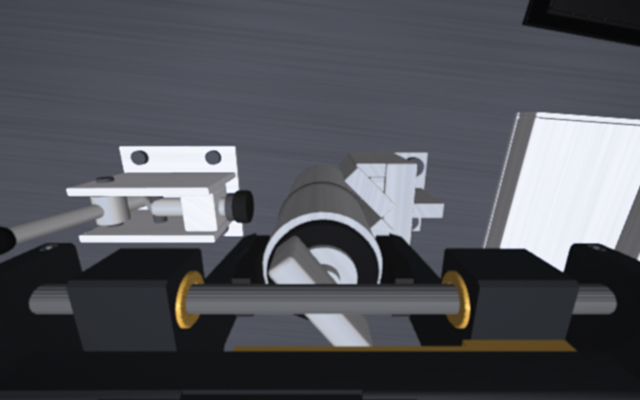

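{"name": "apply_moves", "arguments": {"delta_pos": [[0,0.1,0],[0,0.1,0],[0,0.1,0],[0,0.1,0],[0,0.1,0]], "yaw": [0,0,0,0,0], "gripper": [60,60,60,60,60], "force": 6}}

```text
clock: 13.82
tool_pos: [0.4775, 0.0627, 0.1113]
eef_rot: [-0.04, 0.702, 0.035, 0.71]
contact_force: [0.9, -5.3, 1.0]
opening: 0.68
```

{"name": "apply_moves", "arguments": {"delta_pos": [[0,0.1,0],[0,0.1,0],[0,0.1,0],[0,0.1,0]], "yaw": [0,0,0,0], "gripper": [72,78,80,80], "force": 6}}

```text
clock: 14.15
tool_pos: [0.4776, 0.0652, 0.1114]
eef_rot: [-0.04, 0.702, 0.036, 0.71]
contact_force: [-0.1, 0.9, -0.0]
opening: 0.804
```

Run:
```python
from h import *
seat=np.array([.4768,.0638,.111]); print(tolocal(seat)); p,r,s=tool();print(p,s['contact_force'],s['moment'])
for n in ['side','wrist']: cv2.imwrite(f'pics/{n}15.png',snapshot(n)[:,:,::-1])
im=cv2.imread('pics/side15.png');cv2.imwrite('pics/s15.png',cv2.resize(im[150:290,270:410],None,fx=4.2,fy=4.2,interpolation=cv2.INTER_CUBIC))
P=camera_params('wrist');
```

```text
[ 0.03525941 -0.1306113  -0.09097726]
[0.47756026 0.06519749 0.11135631] [-0.13805053  0.87092886 -0.00701799] [ 0.02436196  0.00947878 -0.02980385]
```

View pics/s15.png

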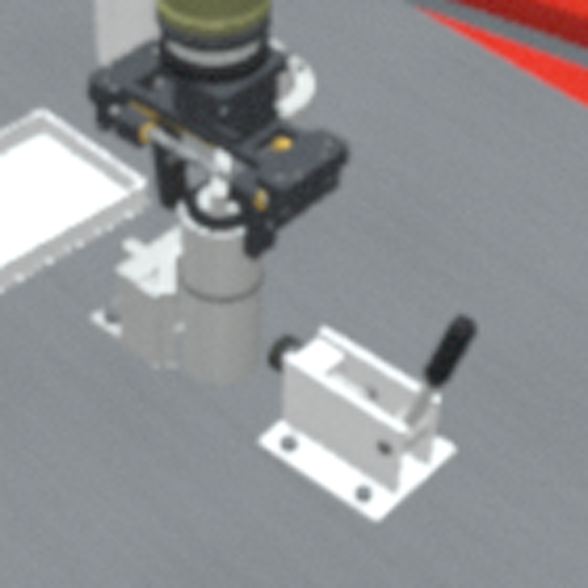

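View pics/wrist15.png

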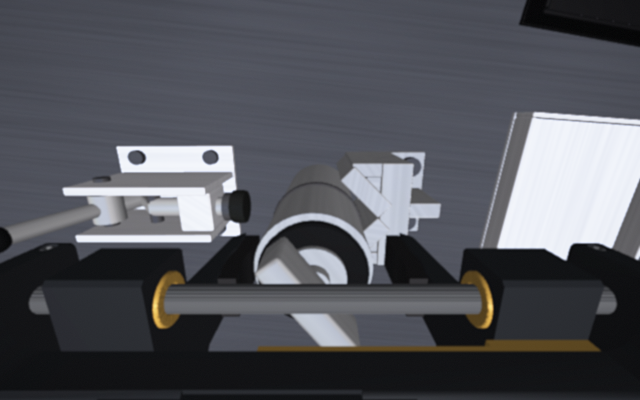

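{"name": "apply_moves", "arguments": {"delta_pos": [[-1,-0.2,0],[-3,-0.2,0],[-6,-0.2,0],[-9,-0.2,0],[-12,-0.2,2],[-14,-0.2,4],[-14,-0.2,6],[-14,-0.2,6],[-14,-0.2,6]], "yaw": [0,0,0,0,0,0,0,0,0], "gripper": [84,84,84,84,84,84,84,84,84]}}

```text
clock: 15.0
tool_pos: [0.536, 0.0703, 0.2519]
eef_rot: [-0.039, 0.702, 0.036, 0.71]
contact_force: [-0.8, -0.2, -1.1]
opening: 0.842
```

Run:
```python
from h import *
p,r,s=tool();print(p,s['q'],s['contact_force'])
P=camera_params('wrist')
cv2.imwrite(f'pics/wrist16.png',snapshot('wrist')[:,:,::-1])
for t,z in dict(pipe_mid=.075,plug_bar=.175,seat=.075,bumper_face=.05,handle_grip=.15,pivot=.05).items():
    print(t,[(np.round(d['pixel'],1).tolist(),round(d['score'],2),np.round(onz(P,d['pixel'],z),4).tolist()) for d in spot_point(t,'wrist')[:3]])
cv2.imwrite('pics/w16c.png',cv2.resize(cv2.imread('pics/wrist16.png')[60:220,300:420],None,fx=3.7,fy=3.7,interpolation=cv2.INTER_CUBIC))
```

```text
[0.53602457 0.07026684 0.25194351] [-0.07984078  0.5334314  -0.22238095  1.79101993  0.16238347  0.82420859
  1.2964171 ] [-0.75136118 -0.2217824  -1.1088295 ]
pipe_mid []
plug_bar [([321.1, 132.0], 0.71, [0.4743, 0.0624, 0.175])]
seat []
bumper_face [([277.3, 127.6], 0.48, [0.4806, 0.0065, 0.05])]
handle_grip [([96.1, 128.3], 0.58, [0.4943, -0.1444, 0.15])]
pivot [([180.1, 129.3], 0.81, [0.4958, -0.1159, 0.05])]
```

View pics/wrist16.png

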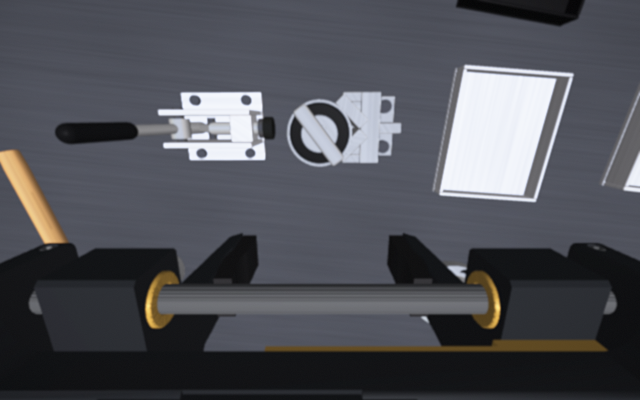

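Run:
```python
from h import *
P=camera_params('wrist')
print('rim',onz(P,[320,131.5],.15))
print(tolocal([.498,-.1445,.252]))
```

```text
rim [0.47403323 0.06067352 0.15      ]
[  0.03028822 -20.9078941   -5.98237175]
```

View pics/w16c.png

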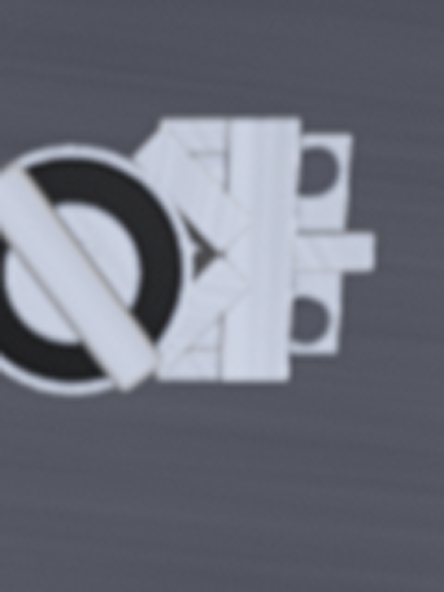

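Run:
```python
from h import *
im=cv2.imread('pics/wrist16.png')
cv2.imwrite('pics/w17.png',cv2.resize(im[80:185,275:415],None,fx=5.6,fy=5.6,interpolation=cv2.INTER_CUBIC))
P=camera_params('wrist')
x=np.array([-.109,.994,0]);y=np.array([-.994,-.109,0])
S=np.array([.4768,.0638,0])
c=cv2.imread('pics/w17.png')
def dr(X,col):
    u,v=proj(P,X)[0]; cv2.circle(c,(int((u-275+.5)*5.6),int((v-80+.5)*5.6)),2,col,-1)
for a in np.linspace(0,2*np.pi,48): dr(S+[.03*np.cos(a),.03*np.sin(a),.15],(0,0,255))
for q in [.0424*x,.0139*x+.0285*y,.0139*x-.0285*y]: dr(S+q+[0,0,.08],(0,255,0))
cv2.imwrite('pics/w17.png',c)
```

```text
(no output)
```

View pics/w17.png

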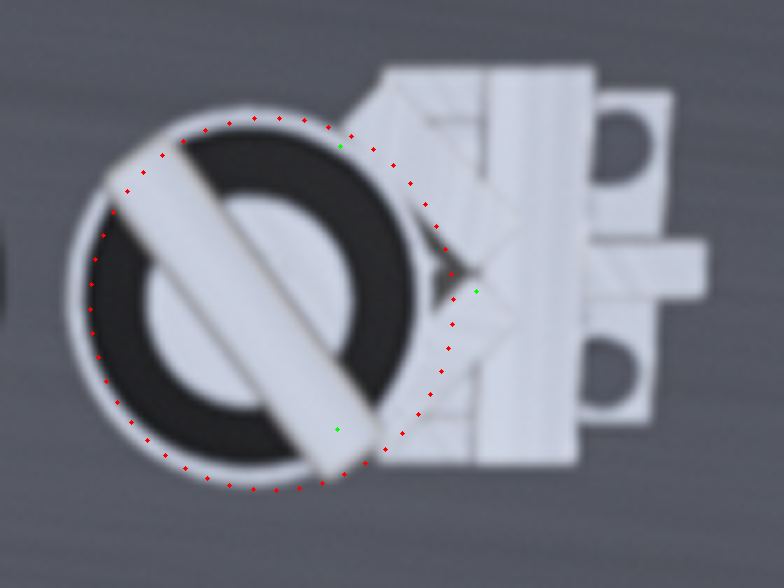

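The overlay puts the pipe about 3 mm short of the V: the rim's right edge is at 433, where the seat would put it at 453. It rocked back when I let go. I'll regrip it and push again lightly lifted, so the bench doesn't tilt it.

Run:
```python
from h import *
p,r,s=tool();print(r.as_matrix().round(4))
print(tolocal([.475,.061,.111]))
```

```text
[[ 0.0104 -0.1072  0.9942]
 [-0.0044  0.9942  0.1073]
 [-0.9999 -0.0055  0.0099]]
[14.01570293 -0.15309089 -6.20332267]
```

{"name": "apply_moves", "arguments": {"delta_pos": [[0,-0.15,-3],[0,-0.15,-6.1],[0,-0.15,-6.2],[3,-0.15,-6.2],[6,-0.15,-6.2],[9,-0.15,-6.2],[11.5,-0.15,-6.2],[13.5,-0.15,-6.2],[14,-0.15,-6.2],[14,-0.15,-6.2]], "yaw": [0,0,0,0,0,0,0,0,0,0], "gripper": [86,86,86,86,86,86,86,86,86,86]}}

```text
clock: 16.18
tool_pos: [0.4743, 0.061, 0.1101]
eef_rot: [-0.04, 0.703, 0.036, 0.709]
contact_force: [0.2, -0.6, -0.0]
opening: 0.859
```

{"name": "apply_moves", "arguments": {"delta_pos": [[0,0,0],[0,0,0],[0,0,0],[0,0,0],[0,0,0],[-0.15,0,0],[-0.3,0,0],[-0.3,0,0]], "yaw": [0,0,0,0,0,0,0,0], "gripper": [75,65,60,60,60,60,60,60], "force": 40}}

```text
clock: 16.85
tool_pos: [0.4734, 0.0609, 0.1128]
eef_rot: [-0.04, 0.704, 0.036, 0.708]
contact_force: [0.3, 0.5, -7.4]
opening: 0.672
```

Run:
```python
from h import *
p,r,s=tool();print(p,s['contact_force'],s['moment'],s['opening'],s['clock'])
print(tolocal([.4768,.0638,p[2]]), tolocal([.4738,.0635,p[2]]))
```

```text
[0.47339824 0.06094658 0.11282972] [ 0.27817221  0.45864903 -7.37545081] [0.01695952 0.04690861 0.06697142] 0.6719186762544652 16.85
[0.00053108 0.24702185 0.36894381] [-0.00109935  0.24952187  0.06746231]
```

Lifted clear. I'll push gently along +y with a lighter grip, so the V can centre the pipe.

{"name": "apply_moves", "arguments": {"delta_pos": [[0,0.1,0.15],[0,0.2,0.15],[0,0.3,0.15],[0,0.4,0.15],[0,0.45,0.15],[0,0.45,0.15]], "yaw": [0,0,0,0,0,0], "gripper": [60,60,60,60,60,60], "force": 25}}

```text
clock: 17.35
tool_pos: [0.4734, 0.0635, 0.1125]
eef_rot: [-0.04, 0.705, 0.034, 0.707]
contact_force: [-1.4, -4.7, -8.6]
opening: 0.673
```

Run:
```python
from h import *
p,r,s=tool();print(p,s['contact_force'],s['moment'],s['opening'],s['clock'])
cv2.imwrite('pics/w18.png',snapshot('wrist')[:,:,::-1])
```

```text
[0.47343659 0.06345552 0.11246023] [-1.35548659 -4.69424768 -8.62032662] [-1.39460178  0.1384546  -0.10257184] 0.6729461692295122 17.35
```

View pics/w18.png

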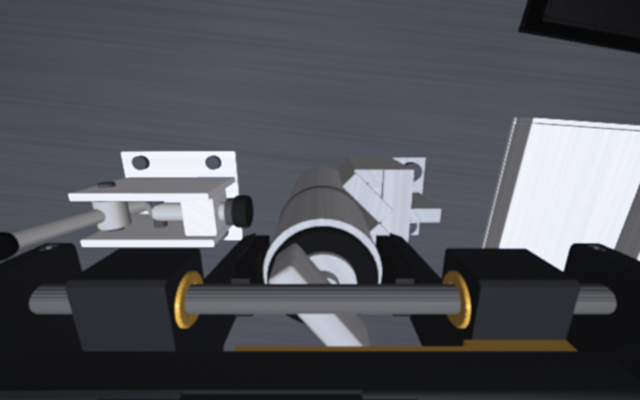

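{"name": "apply_moves", "arguments": {"delta_pos": [[0.1,0.2,0],[0.2,0.2,0],[0.3,0.2,0],[0.3,0.2,0],[0.3,0.05,0],[0.3,0,0],[0.3,0,0],[0.3,0,0]], "yaw": [0,0,0,0,0,0,0,0], "gripper": [60,60,60,60,70,78,84,84], "force": 25}}

```text
clock: 18.07
tool_pos: [0.4744, 0.0646, 0.1097]
eef_rot: [-0.04, 0.704, 0.035, 0.708]
contact_force: [-0.6, 0.0, -0.2]
opening: 0.842
```

{"name": "apply_moves", "arguments": {"delta_pos": [[-1,0,0],[-3,0,0],[-6,0,0],[-9,0,0],[-12,0,2],[-14,0,4],[-14,0,6.2],[-14,0,6.2],[-14,0,6.2]], "yaw": [0,0,0,0,0,0,0,0,0], "gripper": [84,84,84,84,84,84,84,84,84]}}

```text
clock: 18.82
tool_pos: [0.5359, 0.0728, 0.2499]
eef_rot: [-0.04, 0.704, 0.036, 0.708]
contact_force: [-0.3, -0.1, -0.5]
opening: 0.841
```

```bash
cat > rim.py <<'E'
from h import *
import sys
tag=sys.argv[1]
P=camera_params('wrist'); im=snapshot('wrist')[:,:,::-1]
cv2.imwrite(f'pics/w{tag}f.png',im)
x=np.array([-.109,.994,0]);y=np.array([-.994,-.109,0])
S=np.array([.4768,.0638,0])
u0,v0=proj(P,S+[0,.02,.1])[0].astype(int)-[70,52]
u0=max(u0,0);v0=max(v0,0)
c=cv2.resize(im[v0:v0+105,u0:u0+140],None,fx=5.6,fy=5.6,interpolation=cv2.INTER_CUBIC)
def dr(X,col):
    u,v=proj(P,X)[0]; cv2.circle(c,(int((u-u0+.5)*5.6),int((v-v0+.5)*5.6)),2,col,-1)
for a in np.linspace(0,2*np.pi,48): dr(S+[.03*np.cos(a),.03*np.sin(a),.15],(0,0,255))
for q in [.0424*x,.0139*x+.0285*y,.0139*x-.0285*y]: dr(S+q+[0,0,.08],(0,255,0))
cv2.imwrite(f'pics/w{tag}.png',c)
E
python3 rim.py 19
```

```text
(no output)
```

View pics/w19.png

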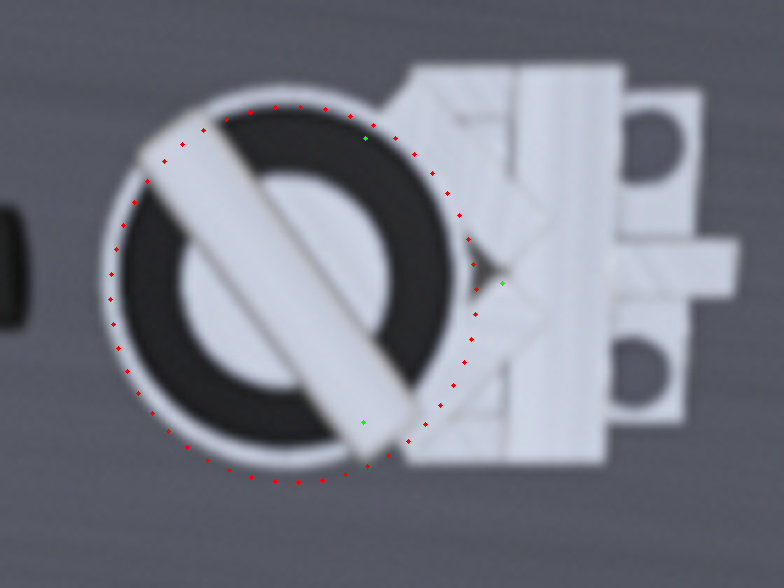

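The pipe now sits in the V within measurement error: its rim's right edge is at 468 against 475 predicted, and it is centred on the apex row. Next I'll rotate the tool and go to the handle.

Run:
```python
from h import *
print(tolocal([.4965,-.1445,.26]))
```

```text
[ -0.92978845 -21.17574633  -6.11001502]
```

{"name": "apply_moves", "arguments": {"delta_pos": [[-1,-2,-0.5],[-1,-4,-1],[-1,-6.5,-2],[-1,-9,-3],[-1,-11.5,-4],[-1,-14,-5],[-1,-16,-5.5],[-1,-18,-6],[-1,-19.5,-6.1],[-1,-21.2,-6.1]], "yaw": [0.12,0.24,0.36,0.48,0.6,0.72,0.84,0.96,1.08,1.2], "gripper": [84,84,84,84,84,84,84,84,84,84]}}

```text
clock: 19.7
tool_pos: [0.4945, -0.1448, 0.26]
eef_rot: [0.368, 0.602, -0.371, 0.604]
contact_force: [0.7, 0.4, -0.9]
opening: 0.837
```

Run:
```python
from h import *
p,r,s=tool();print(p,s['q']);M=r.as_matrix();print(M.round(3))
print('yaw to go', np.arctan2(M[1,1],M[0,1])-np.arctan2(.109,.994), tolocal([.4965,-.1445,.26]))
```

```text
[ 0.49453415 -0.14481889  0.26001729] [ 0.11871745  0.49068472  0.11362238  1.85364604 -0.06759644  0.79868636
  0.73848299]
[[ 0.001  0.89   0.455]
 [-0.005  0.455 -0.89 ]
 [-1.    -0.001  0.005]]
yaw to go 0.3631553413288905 [0.00180032 0.18956895 0.06104143]
```

{"name": "apply_moves", "arguments": {"delta_pos": [[0,0.2,0],[0,0.2,0],[0,0.2,0],[0,0.2,0],[0,0.2,0]], "yaw": [0.12,0.24,0.36,0.36,0.36], "gripper": [70,60,60,60,60]}}

```text
clock: 20.12
tool_pos: [0.4953, -0.1432, 0.2594]
eef_rot: [0.469, 0.527, -0.472, 0.529]
contact_force: [-0.2, -1.6, 0.3]
opening: 0.599
```

Run:
```python
from h import *
p,r,s=tool();print(p,s['q']);M=r.as_matrix();print(M.round(3))
P=camera_params('wrist')
cv2.imwrite('pics/w20.png',snapshot('wrist')[:,:,::-1])
for t,z in dict(handle_grip=.148,pivot=.05).items():
    print(t,[(np.round(d['pixel'],1).tolist(),round(d['score'],2),np.round(onz(P,d['pixel'],z),4).tolist()) for d in spot_point(t,'wrist')[:3]])
```

```text
[ 0.49526995 -0.14322221  0.25944157] [ 0.04703483  0.49933292  0.22129615  1.85521901 -0.13968291  0.80172582
  0.45564212]
[[-0.001  0.993  0.116]
 [-0.005  0.116 -0.993]
 [-1.    -0.001  0.005]]
handle_grip [([326.6, 193.9], 0.66, [0.4982, -0.144, 0.148])]
pivot [([325.8, 156.9], 0.66, [0.4954, -0.1187, 0.05])]
```

View pics/w20.png

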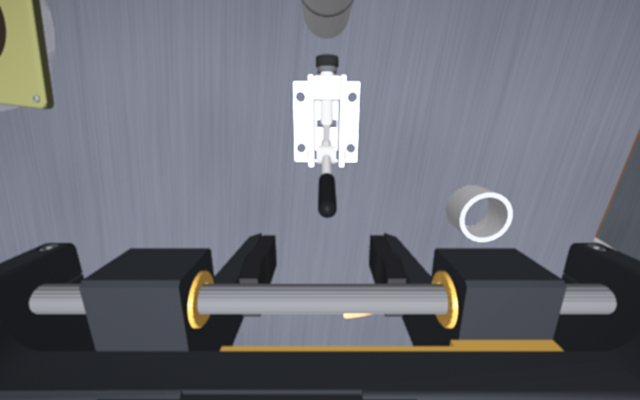

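The grip at (327,195) is central between the fingers. I'll descend and grasp it.

{"name": "apply_moves", "arguments": {"delta_pos": [[3,0.25,0.1],[6,0.25,0.1],[9,0.25,0.1],[11.5,0.25,0.1],[13.5,0.25,0.1],[14.7,0.25,0.1],[14.7,0.25,0.1],[14.7,0.25,0.1]], "yaw": [0,0,0,0,0,0,0,0], "gripper": [60,60,60,60,60,60,60,60], "force": 20}}

```text
clock: 20.93
tool_pos: [0.4983, -0.145, 0.1126]
eef_rot: [0.469, 0.527, -0.472, 0.529]
contact_force: [-1.1, -0.4, -0.0]
opening: 0.601
```

{"name": "apply_moves", "arguments": {"delta_pos": [[0,0,0],[0,0,0],[0,0,0],[0,0,0],[0,0,0],[0,0,0]], "yaw": [0,0,0,0,0,0], "gripper": [40,25,10,10,10,10], "force": 20}}

```text
clock: 21.43
tool_pos: [0.4998, -0.1449, 0.1131]
eef_rot: [0.469, 0.526, -0.471, 0.53]
contact_force: [1.9, 0.0, 2.0]
opening: 0.2
```

Run:
```python
from h import *
p,r,s=tool();print(p,s['contact_force'],s['opening']*88)
piv=np.array([.4960,-.1160,.05]); g=p+r.apply([-.037,0,0]); d=g-piv; print(d, np.linalg.norm(d)); h=d@np.array([.109,-.994,0]); print(h,np.arctan2(d[2],h))
cv2.imwrite('pics/w21.png',snapshot('wrist')[:,:,::-1])
im=snapshot('side')[:,:,::-1];cv2.imwrite('pics/s21.png',cv2.resize(im[150:290,270:430],None,fx=4.2,fy=4.2,interpolation=cv2.INTER_CUBIC))
```

```text
[ 0.49981436 -0.14489445  0.1130766 ] [1.94331153 0.0316133  1.97377338] 17.593058234313254
[ 0.00371405 -0.02871433  0.10007603] 0.1041802165226096
0.02894687201124199 1.289231951934706
```

View pics/s21.png

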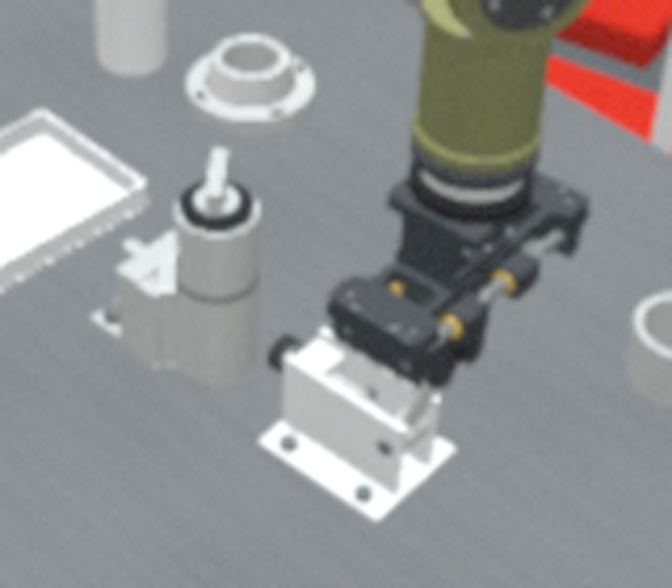

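View pics/w21.png

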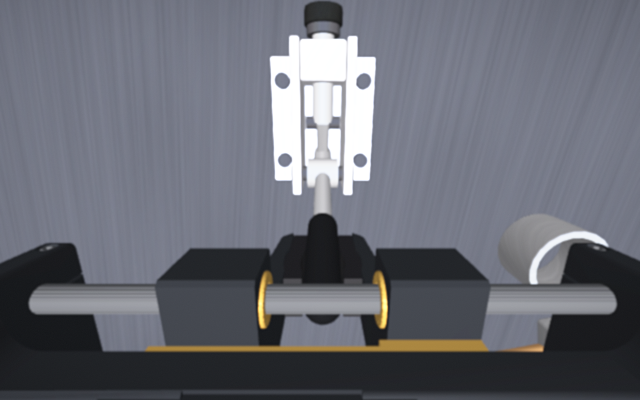

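The grip is held (17.6 mm opening against the 18 mm grip). I'll swing it along the arc, first half.

{"name": "apply_moves", "arguments": {"delta_pos": [[0.2,0,0.6],[0.45,0,1.25],[0.75,0,1.85],[1.06,0,2.44],[1.43,0,3.0],[1.83,0,3.54],[2.27,0,4.05],[2.72,0,4.53],[3.22,0,4.98],[3.74,0,5.4]], "yaw": [0,0,0,0,0,0,0,0,0,0], "gripper": [10,10,10,10,10,10,10,10,10,10]}}

```text
clock: 22.37
tool_pos: [0.5058, -0.1989, 0.0752]
eef_rot: [0.469, 0.527, -0.471, 0.53]
contact_force: [0.2, 5.0, 1.3]
opening: 0.194
```

```bash
cat > arc.py <<'E'
from h import *
p,r,s=tool();print(p,s['contact_force'],s['moment'],s['opening']*88)
piv=np.array([.4960,-.1160,.05]); g=p+r.apply([-.037,0,0]); d=g-piv; h=d@np.array([.109,-.994,0]); print(h,d[2],np.hypot(h,d[2]),np.arctan2(d[2],h))
E
python3 arc.py
python3 - <<'E'
from h import *
im=snapshot('side')[:,:,::-1];cv2.imwrite('pics/s22.png',cv2.resize(im[150:290,270:430],None,fx=4.2,fy=4.2,interpolation=cv2.INTER_CUBIC))
E
```

```text
[ 0.50583683 -0.19886284  0.0751898 ] [0.15947479 5.01562371 1.30178138] [ 0.9306303  -0.0235904   0.04363665] 17.048132350834056
0.08327457960562178 0.062189414303491106 0.10393353097005943 0.6414496392805616
```

View pics/s22.png

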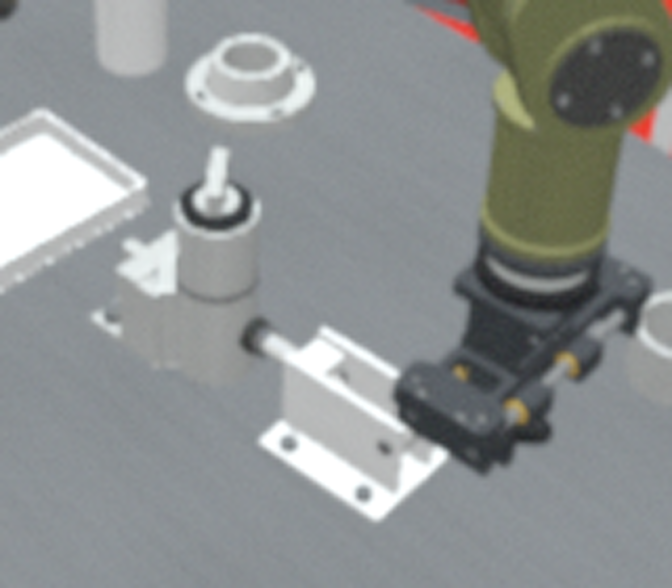

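{"name": "apply_moves", "arguments": {"delta_pos": [[0.52,0,0.36],[1.04,0,0.68],[1.59,0,0.97],[2.15,0,1.23],[2.73,0,1.45],[3.32,0,1.65],[3.92,0,1.8],[4.53,0,1.92],[5.05,0,2.0],[5.56,0,2.03]], "yaw": [0,0,0,0,0,0,0,0,0,0], "gripper": [10,10,10,10,10,10,10,10,10,10]}}

```text
clock: 23.25
tool_pos: [0.5081, -0.2199, 0.0181]
eef_rot: [0.469, 0.527, -0.471, 0.529]
contact_force: [0.0, 4.2, 2.0]
opening: 0.197
```

```bash
python3 arc.py
```

```text
[ 0.50814916 -0.21987541  0.0181131 ] [0.02732206 4.24135941 1.97469923] [0.98138496 0.07348595 0.00479555] 17.336682624844624
0.10440975291267993 0.005112720995581348 0.1045348574364816 0.04892876584105823
```

Now the last few millimetres, down to the stop.

{"name": "apply_moves", "arguments": {"delta_pos": [[0.3,0,0],[0.6,0,0],[0.9,0,0],[1.1,0,0],[1.1,0,0]], "yaw": [0,0,0,0,0], "gripper": [10,10,10,10,10]}}

```text
clock: 23.67
tool_pos: [0.5085, -0.2221, 0.0087]
eef_rot: [0.469, 0.525, -0.472, 0.53]
contact_force: [-2.4, 2.7, 18.1]
opening: 0.176
```

```bash
python3 arc.py
```

```text
[ 0.50848672 -0.22208317  0.00865759] [-2.40729985  2.69191642 18.11678479] [ 0.46832578  0.63299601 -0.07885165] 15.515612016038995
0.1065227780001858 -0.004343592582114385 0.10661129878861933 -0.04075360878181016
```

{"name": "apply_moves", "arguments": {"delta_pos": [[-0.3,0,0],[-0.3,0,0],[-0.3,0,0],[-0.3,0,0],[-4,0,0],[-8,0,0],[-8,0,0],[-8,0,0]], "yaw": [0,0,0,0,0,0,0,0], "gripper": [40,60,60,60,60,60,60,60]}}

```text
clock: 24.33
tool_pos: [0.5097, -0.2225, 0.0902]
eef_rot: [0.47, 0.524, -0.471, 0.532]
contact_force: [-0.3, 0.3, 0.5]
opening: 0.598
```

Run:
```python
from h import *
P=camera_params('wrist')
cv2.imwrite('pics/w23.png',snapshot('wrist')[:,:,::-1])
im=snapshot('side')[:,:,::-1];cv2.imwrite('pics/s23.png',cv2.resize(im[150:290,270:430],None,fx=4.2,fy=4.2,interpolation=cv2.INTER_CUBIC))
S=camera_params('side')
r={}
for n,C in (('side',S),('wrist',P)):
    d=spot_point('handle_grip',n); r[n]=d; print(n,[(x['pixel'],x['score'],onz(C,x['pixel'],.052)) for x in d[:2]])
p,rr,s=tool(); print(p,s['clock'])
g=np.array([.496,-.116,0])+.102*np.array([.109,-.994,0])
for z in (.05,.052,.056,.06): print(z, proj(S,g+[0,0,z]),proj(P,g+[0,0,z]))
```

```text
side [([396.9, 268.4], 0.79, array([ 0.51437358, -0.21903499,  0.052     ]))]
wrist [([321.3, 207.9], 0.98, array([ 0.50703603, -0.21613776,  0.052     ]))]
[ 0.50738607 -0.22113793  0.08740374] 24.5333
0.05 [[394.65818597 269.81553398]] [[321.2172836  208.66477571]]
0.052 [[394.74071092 269.3466942 ]] [[321.2224652 209.4682631]]
0.056 [[394.90629858 268.40595945]] [[321.23311249 211.1192893 ]]
0.06 [[395.07260717 267.46112895]] [[321.24415618 212.83178414]]
```

View pics/s23.png

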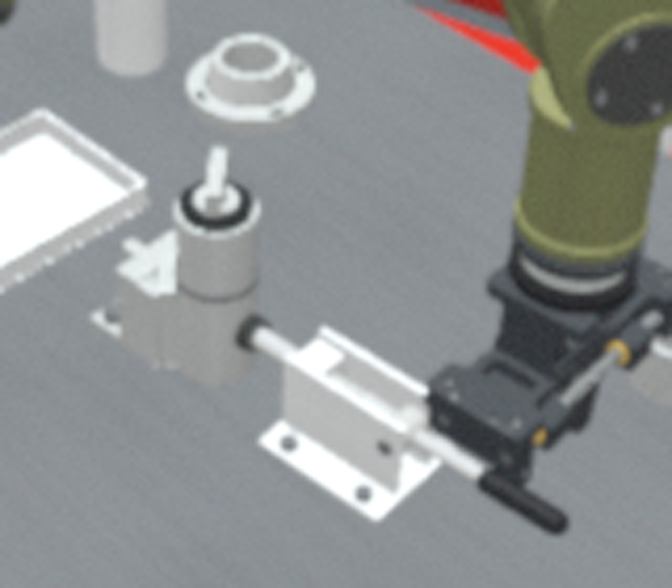

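View pics/w23.png

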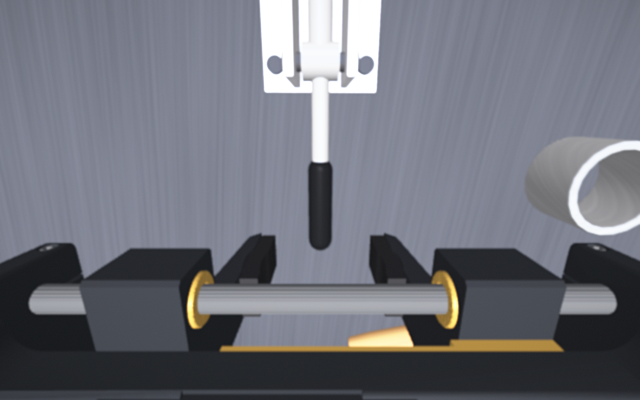

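The handle lies level and the bumper rests on the pipe. I'll do a confirmation press from above with closed fingers.

{"name": "apply_moves", "arguments": {"delta_pos": [[0,0,0],[0,0,0],[0,0,0],[1,0,0],[2,0,0],[3,0,0],[4,0,0],[4.6,0,0],[5.1,0,0],[5.1,0,0]], "yaw": [0,0,0,0,0,0,0,0,0,0], "gripper": [40,20,0,0,0,0,0,0,0,0]}}

```text
clock: 25.37
tool_pos: [0.5079, -0.2211, 0.0409]
eef_rot: [0.47, 0.526, -0.471, 0.53]
contact_force: [-7.2, 5.9, 48.7]
opening: 0.026
```

```bash
python3 arc.py
```

```text
[ 0.50791487 -0.22110732  0.04086261] [-7.18263778  5.86216354 48.73790432] [1.1952886  1.7205168  0.01054409] 2.309245801122027
0.10554977394220691 0.02786181711432699 0.10916517591321503 0.2580816828082874
```

The stop is solid (fingertips at z≈0.059, on top of the grip), but at 49 N I pressed harder than intended, so I'm backing off. Next is the plug.

{"name": "apply_moves", "arguments": {"delta_pos": [[-1,0,0],[-5,0,0],[-9,0,0],[-13,0,0],[-17,0,0],[-20,0,0],[-20.5,0,0],[-20.5,0,0]], "yaw": [0,0,0,0,0,0,0,0], "gripper": [0,0,0,0,0,30,60,60]}}

```text
clock: 26.03
tool_pos: [0.5085, -0.2204, 0.2474]
eef_rot: [0.47, 0.524, -0.471, 0.531]
contact_force: [-0.1, 1.0, -1.0]
opening: 0.207
```

```bash
python3 arc.py;python3 - <<'E'
from h import *
print(tolocal([.4755,.0635,.25]),get_state()['q'],get_state()['clock'])
E
```

```text
[ 0.50848593 -0.2204201   0.24738292] [-0.06272035  0.95126055 -1.00034991] [-0.07780622  0.02411636  0.00618317] 18.236126905971403
0.10486109887929085 0.2343810199801123 0.2567689868054361 1.1501101116252157
[ -0.48955268  -0.03809471 -28.57996392] [ 0.20840561  0.56013913  0.18734446  1.76963644 -0.13069774  0.8147267
  0.57092958] 26.0333
```

{"name": "apply_moves", "arguments": {"delta_pos": [[-0.5,0,-3],[-0.5,0,-6],[-0.5,0,-9.5],[-0.5,0,-13],[-0.5,0,-16.5],[-0.5,0,-20],[-0.5,0,-23],[-0.5,0,-26],[-0.5,0,-28.5],[-0.5,0,-28.5]], "yaw": [0.11,0.22,0.33,0.44,0.55,0.66,0.77,0.88,0.9,0.9], "gripper": [70,70,70,70,70,70,70,70,70,70]}}

```text
clock: 26.87
tool_pos: [0.4737, 0.0689, 0.2472]
eef_rot: [-0.652, -0.271, 0.653, -0.275]
contact_force: [0.9, 0.3, 0.0]
opening: 0.704
```

Run:
```python
from h import *
p,r,s=tool();print(p,s['q'],s['clock'],s['contact_force']);print(r.as_matrix().round(3))
P=camera_params('wrist');im=snapshot('wrist')[:,:,::-1];cv2.imwrite('pics/w24.png',im)
for n in ['wrist']: print([(d['pixel'],d['score'],onz(P,d['pixel'],.175)) for d in spot_point('plug_bar',n)])
c=cv2.resize(im[130:250,250:400],None,fx=5,fy=5,interpolation=cv2.INTER_CUBIC);cv2.imwrite('pics/w24c.png',c)
```

```text
[0.47367004 0.06888035 0.2472159 ] [-0.56713301  0.50346452  0.49989705  1.97972464 -0.34008039  0.74049535
 -0.64277458] 26.8667 [0.85421974 0.26558848 0.02077152]
[[ 0.001  0.713 -0.701]
 [-0.006 -0.701 -0.713]
 [-1.     0.005  0.004]]
[([328.2, 202.8], 0.78, array([0.47688238, 0.0655522 , 0.175     ]))]
```

View pics/w24.png

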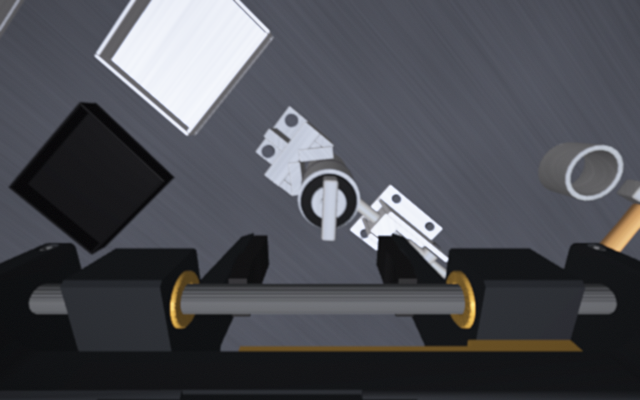

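View pics/w24c.png

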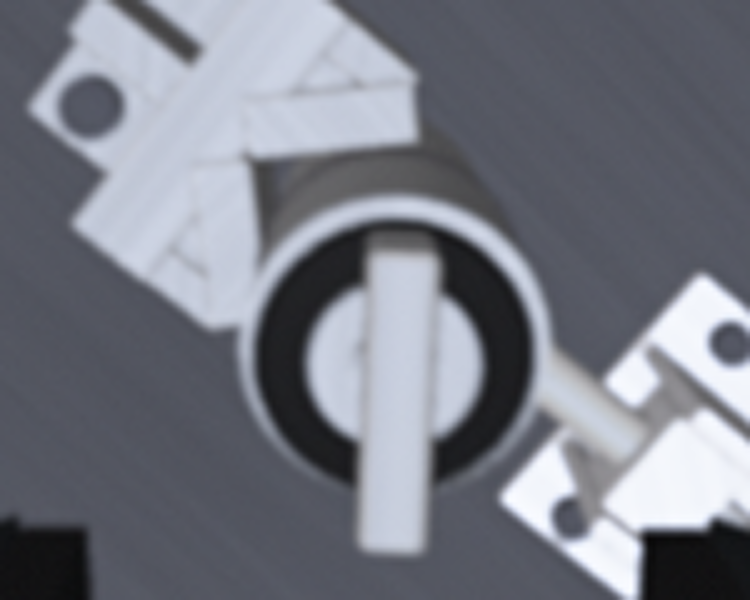

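Run:
```python
from h import *
P=camera_params('wrist')
t=onz(P,[250+397.5/5-.5,130+400.5/5-.5],.186); rim=onz(P,[250+396/5-.5,130+348/5-.5],.15); print(t,rim)
X=(t+rim)/2; X[2]=.139; print(tolocal(X),tolocal([*t[:2],.139]))
```

```text
[0.47613555 0.05740514 0.186     ] [0.47616973 0.05632855 0.15      ]
[10.92445281  0.47035472  0.31790538] [10.92396411  0.43118688  0.28094337]
```

Run:
```python
from h import *
p,r,s=tool();print(p,s['clock'],s['qd'])
P=camera_params('wrist');im=snapshot('wrist')[:,:,::-1]
c=cv2.resize(im[130:250,250:400],None,fx=5,fy=5,interpolation=cv2.INTER_CUBIC);cv2.imwrite('pics/w25c.png',c)
```

```text
[0.47468627 0.06341739 0.24818579] 26.9667 [ 0.04733357 -0.016483    0.03048594 -0.00440673  0.0076385   0.00250508
  0.00328248]
```

View pics/w25c.png

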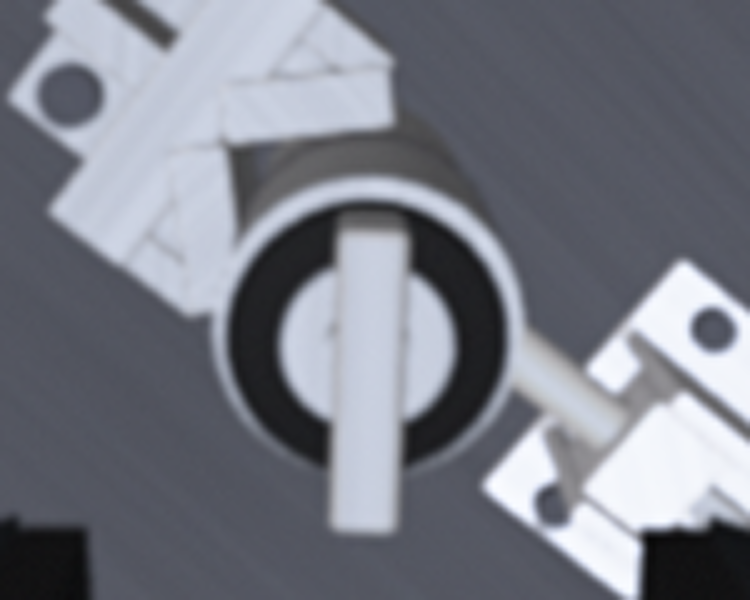

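Run:
```python
from h import *
p,r,s=tool();print(p,s['clock'])
P=camera_params('wrist')
t=onz(P,[250+368.5/5-.5,130+380.5/5-.5],.186); rim=onz(P,[250+369/5-.5,130+328/5-.5],.15); print(t,rim)
X=(t+rim)/2; X[2]=.139; print(tolocal(X))
```

```text
[0.47505682 0.06206554 0.24866124] 27.0167
[0.47549477 0.06193147 0.186     ] [0.47567603 0.06142999 0.15      ]
[10.96614489 -0.03961844 -0.04739653]
```

The bar's centre at (323,206) px is right under the TCP and aligned with the jaw gap. I'll descend and grip it.

{"name": "apply_moves", "arguments": {"delta_pos": [[3,0,0],[5.5,0,0],[8,0,0],[9.5,0,0],[10.5,0,0],[11,0,0],[11,0,0],[11,0,0]], "yaw": [0.04,0.04,0.04,0.04,0.04,0.04,0.04,0.04], "gripper": [70,70,70,70,70,70,70,70]}}

```text
clock: 27.68
tool_pos: [0.4757, 0.0599, 0.1387]
eef_rot: [0.659, 0.253, -0.659, 0.261]
contact_force: [-0.1, 0.1, 0.7]
opening: 0.701
```

{"name": "apply_moves", "arguments": {"delta_pos": [[0,0,0],[0,0,0],[0,0,0],[0,0,0],[0,0,0],[0,0,0],[0,0,0]], "yaw": [0,0,0,0,0,0,0], "gripper": [50,30,5,5,5,5,5], "force": 45}}

```text
clock: 28.27
tool_pos: [0.4755, 0.0601, 0.1387]
eef_rot: [0.659, 0.253, -0.659, 0.261]
contact_force: [-3.5, 2.4, 6.9]
opening: 0.194
```

Run:
```python
from h import *
p,r,s=tool();print(p,s['contact_force'],s['moment'],s['opening']*88,s['clock'],s['q'])
cv2.imwrite('pics/w26.png',snapshot('wrist')[:,:,::-1])
im=snapshot('side')[:,:,::-1];cv2.imwrite('pics/s26.png',cv2.resize(im[130:270,270:410],None,fx=4.2,fy=4.2,interpolation=cv2.INTER_CUBIC))
```

```text
[0.47550089 0.06008782 0.13874078] [-3.46419262  2.37753607  6.87213688] [ 7.17534069e-01  8.38872047e-01 -4.86844831e-04] 17.084176583145933 28.2667 [-0.4455299   0.67202445  0.35181084  2.09483645 -0.49024491  0.45013438
 -0.54528158]
```

View pics/w26.png

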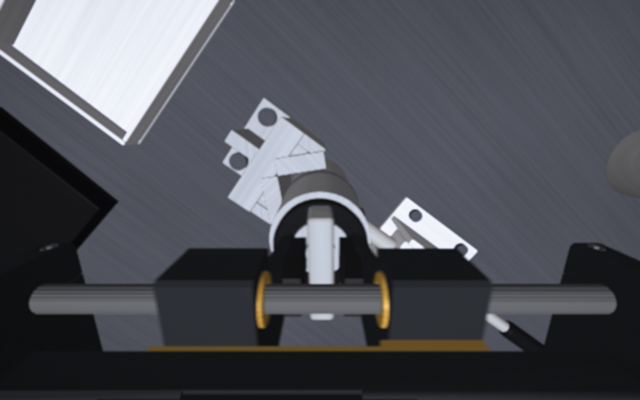

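View pics/s26.png

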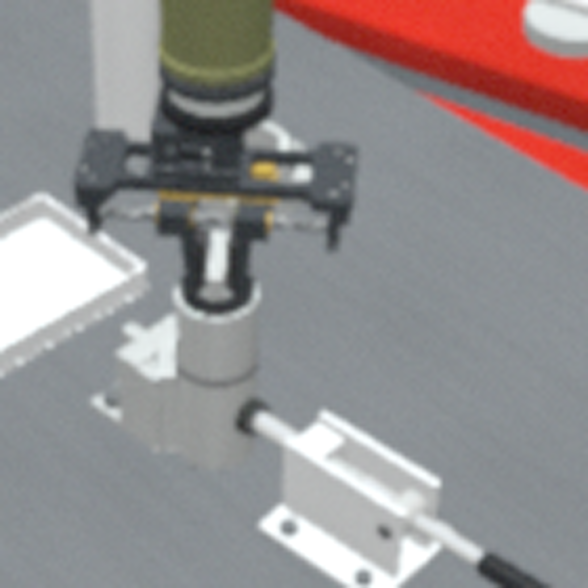

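The opening stopped at 17 mm rather than 12, so the tips caught the stem under the bar. I'll open, rise 7 mm and regrip on the bar only.

{"name": "apply_moves", "arguments": {"delta_pos": [[0,0,0],[0,0,0],[-0.4,0,0],[-0.75,0,0],[-0.75,0,0],[-0.75,0,0],[-0.75,0,0],[-0.75,0,0],[-0.75,0,0],[-0.75,0,0]], "yaw": [0,0,0,0,0,0,0,0,0,0], "gripper": [40,40,40,40,40,20,5,5,5,5], "force": 45}}

```text
clock: 29.2
tool_pos: [0.4748, 0.061, 0.1463]
eef_rot: [-0.658, -0.254, 0.659, -0.26]
contact_force: [-0.1, 0.5, 0.9]
opening: 0.133
```

Run:
```python
from h import *
p,r,s=tool();print(p,s['contact_force'],s['moment'],s['opening']*88,s['clock'])
```

```text
[0.47481149 0.06098671 0.14629953] [-0.11828808  0.54159668  0.92823199] [0.21822709 0.25456732 0.01337072] 11.718659176646904 29.2
```

{"name": "apply_moves", "arguments": {"delta_pos": [[0,0,0],[0,0,0],[0,0,0],[0,0,0],[0,0,0],[0,0,0],[0,0,0],[0,0,0],[0,0,0],[0,0,0]], "yaw": [-0.06,-0.12,-0.18,-0.24,-0.3,-0.36,-0.42,-0.48,-0.54,-0.54], "gripper": [5,5,5,5,5,5,5,5,5,5], "force": 55}}

```text
clock: 30.03
tool_pos: [0.4756, 0.0609, 0.1463]
eef_rot: [-0.565, -0.421, 0.567, -0.427]
contact_force: [1.9, -0.6, 0.7]
opening: 0.131
```

Run:
```python
from h import *
p,r,s=tool();print(p,s['contact_force'],s['moment'],s['opening']*88,s['clock'])
M=r.as_matrix();print(M.round(3))
cv2.imwrite('pics/w27.png',snapshot('wrist')[:,:,::-1])
im=snapshot('side')[:,:,::-1];cv2.imwrite('pics/s27.png',cv2.resize(im[130:270,270:410],None,fx=4.2,fy=4.2,interpolation=cv2.INTER_CUBIC))
```

```text
[0.47556394 0.06088169 0.14634619] [ 1.92186854 -0.60469713  0.69121511] [-0.00264801 -0.20203273 -0.13906941] 11.565416466022803 30.0333
[[ 0.004  0.96  -0.282]
 [-0.008 -0.282 -0.959]
 [-1.     0.006  0.006]]
```

View pics/w27.png

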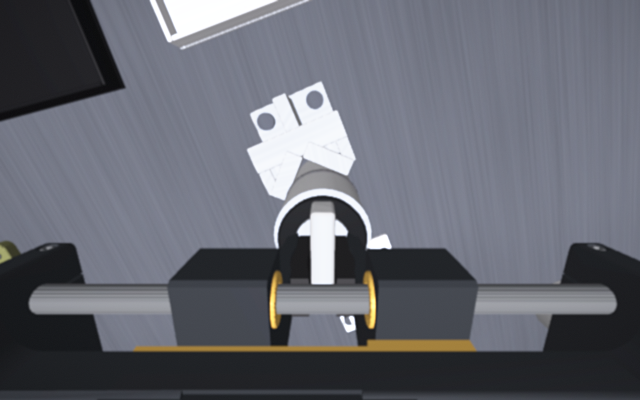

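The bar followed the 0.5 rad turn while the pipe stayed in the V. I'll pull it straight up, slowly at first.

{"name": "apply_moves", "arguments": {"delta_pos": [[-0.2,0,0],[-0.5,0,0],[-0.8,0,0],[-1.1,0,0],[-1.1,0,0]], "yaw": [0,0,0,0,0], "gripper": [5,5,5,5,5]}}

```text
clock: 30.55
tool_pos: [0.4753, 0.061, 0.1579]
eef_rot: [-0.566, -0.42, 0.567, -0.426]
contact_force: [-0.5, 1.1, -1.4]
opening: 0.129
```

Run:
```python
from h import *
p,r,s=tool();print(p,s['contact_force'],s['moment'],s['opening']*88,s['clock'])
im=snapshot('side')[:,:,::-1];cv2.imwrite('pics/s28.png',cv2.resize(im[130:270,270:410],None,fx=4.2,fy=4.2,interpolation=cv2.INTER_CUBIC))
```

```text
[0.47531562 0.0610382  0.15791933] [-0.54158342  1.07099573 -1.42412123] [-0.07551838  0.07727354  0.05024659] 11.330612234657671 30.55
```

View pics/s28.png

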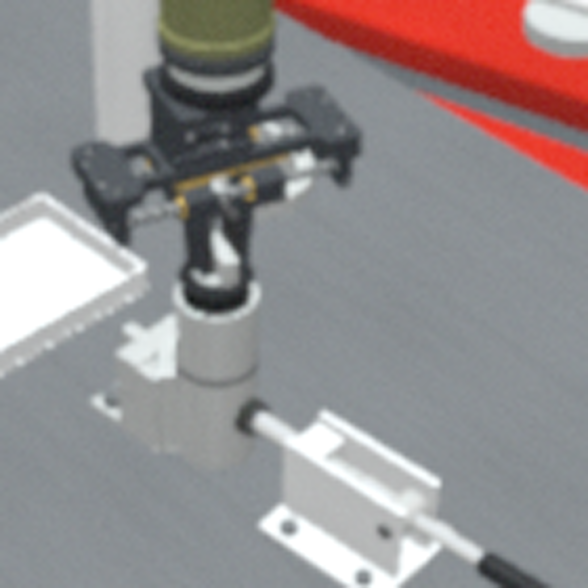

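The plug is loose: the wrist shows −1.4 N, which is just its weight. I'll lift it fully clear.

{"name": "apply_moves", "arguments": {"delta_pos": [[-1,0,0],[-2,0,0],[-3,0,0],[-4,0,0],[-5,0,0],[-6,0,0],[-7,0,0],[-8,0,0],[-8,0,0]], "yaw": [0,0,0,0,0,0,0,0,0], "gripper": [5,5,5,5,5,5,5,5,5]}}

```text
clock: 31.35
tool_pos: [0.4755, 0.0618, 0.239]
eef_rot: [0.567, 0.42, -0.566, 0.426]
contact_force: [-0.5, 0.5, -1.1]
opening: 0.127
```

Run:
```python
from h import *
p,r,s=tool();print(p,s['contact_force'],s['moment'],s['opening']*88,s['clock'],s['q']); print(tolocal([.459,.306,p[2]]))
im=snapshot('side')[:,:,::-1];cv2.imwrite('pics/s29.png',cv2.resize(im[110:250,250:410],None,fx=4.2,fy=4.2,interpolation=cv2.INTER_CUBIC))
```

```text
[0.47547329 0.06178279 0.23899028] [-0.45548662  0.48188492 -1.07432193] [-0.08890465  0.10903026  0.01532166] 11.201899873007251 31.35 [-0.43690949  0.48841585  0.31388167  1.98767202 -0.21579029  0.69274244
 -0.2792696 ]
[ -0.18973932  -8.51467381 -22.94773352]
```

View pics/s29.png

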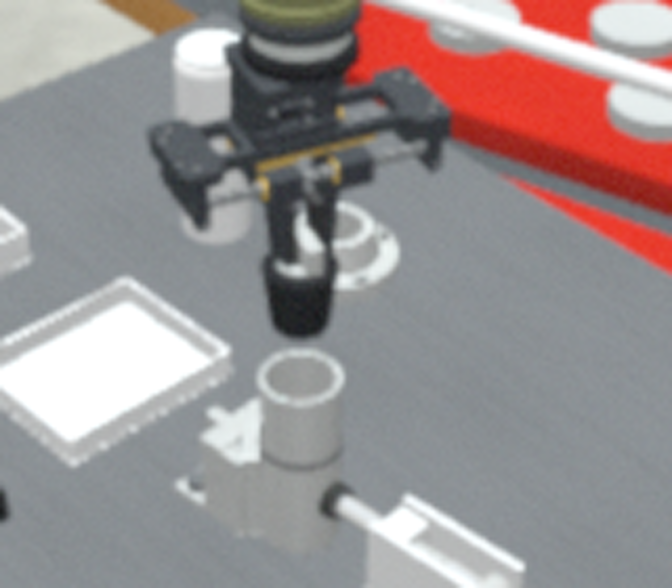

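The plug is out and hanging upright, and the pipe is still in the V. I'll carry it over to the small white tray.

{"name": "apply_moves", "arguments": {"delta_pos": [[0,-0.8,-2.2],[0,-1.7,-4.6],[0,-2.6,-7],[0,-3.5,-9.5],[0,-4.4,-12],[0,-5.3,-14.5],[0,-6.2,-17],[0,-7.1,-19.3],[0,-8,-21.5],[0,-8.5,-22.9]], "yaw": [0,0,0,0,0,0,0,0,0,0], "gripper": [5,5,5,5,5,5,5,5,5,5]}}

```text
clock: 32.23
tool_pos: [0.4569, 0.3084, 0.235]
eef_rot: [-0.565, -0.421, 0.567, -0.427]
contact_force: [0.6, -0.1, -1.9]
opening: 0.131
```

{"name": "apply_moves", "arguments": {"delta_pos": [[0,0,0],[0,0,0],[0,0,0],[0,0,0]], "yaw": [0,0,0,0], "gripper": [5,5,5,5]}}

```text
clock: 32.57
tool_pos: [0.4574, 0.3061, 0.2349]
eef_rot: [-0.565, -0.42, 0.568, -0.426]
contact_force: [-0.7, -0.1, -1.9]
opening: 0.131
```

Run:
```python
from h import *
p,r,s=tool();print(p,s['contact_force'],s['opening']*88,s['clock'],s['q']); print(r.as_matrix().round(3),tolocal([.459,.306,.0445]))
cv2.imwrite('pics/w30.png',snapshot('wrist')[:,:,::-1]);cv2.imwrite('pics/t30.png',snapshot('top')[:,:,::-1])
im=snapshot('side')[:,:,::-1];cv2.imwrite('pics/s30.png',cv2.resize(im[90:250,210:370],None,fx=3.7,fy=3.7,interpolation=cv2.INTER_CUBIC))
```

```text
[0.45735366 0.3060757  0.23491962] [-0.6805884  -0.13651611 -1.94790846] 11.571401234099982 32.5667 [-0.88562731  0.59280795  0.3437254   1.78900693 -0.25172149  0.80641315
 -0.7078513 ]
[[ 0.002  0.959 -0.284]
 [-0.009 -0.284 -0.959]
 [-1.     0.005  0.008]] [19.04162742  0.06866562 -0.18759316]
```

View pics/s30.png

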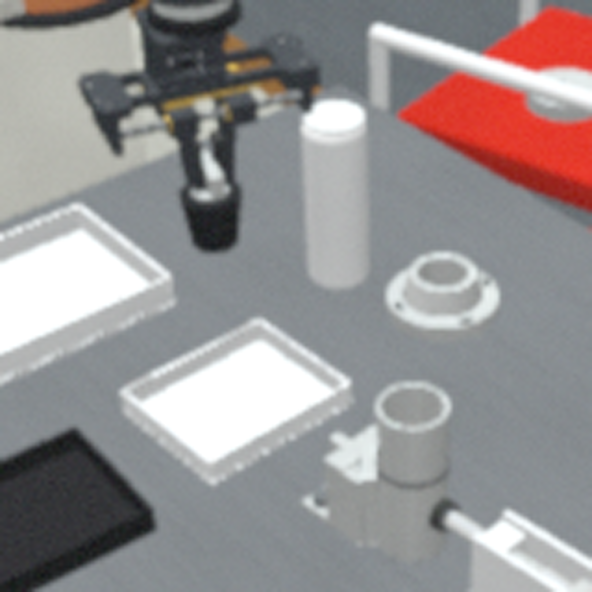

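View pics/w30.png

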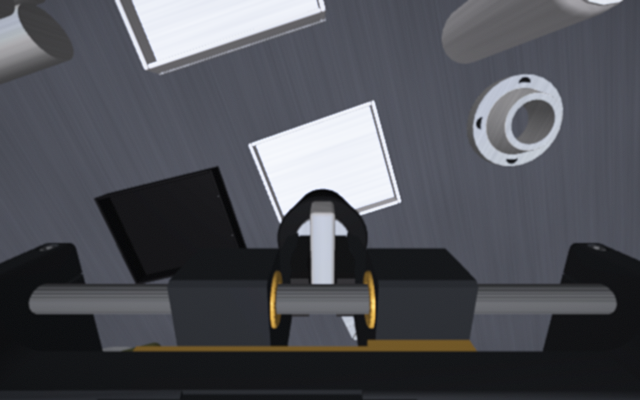

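Run:
```python
from h import *
P=camera_params('wrist'); print(onz(P,[325,173.5],.028)); p,r,s=tool();print(p)
```

```text
[0.46076728 0.30757526 0.028     ]
[0.45732959 0.30703237 0.23514025]
```

{"name": "apply_moves", "arguments": {"delta_pos": [[3,0,0],[6,0,0],[9,0,0],[12,0,0],[14.5,0,0],[16.5,0,0],[17.5,0,0],[17.5,0,0],[17.5,0,0]], "yaw": [0,0,0,0,0,0,0,0,0], "gripper": [5,5,5,5,5,5,5,5,5]}}

```text
clock: 33.47
tool_pos: [0.4583, 0.3054, 0.0605]
eef_rot: [-0.566, -0.42, 0.567, -0.426]
contact_force: [0.8, 0.9, -1.2]
opening: 0.128
```

Run:
```python
from h import *
p,r,s=tool();print(p,s['contact_force'],s['opening']*88,s['clock'],s['q'],r.as_matrix()[:,0])
cv2.imwrite('pics/w31.png',snapshot('wrist')[:,:,::-1])
im=snapshot('side')[:,:,::-1];cv2.imwrite('pics/s31.png',cv2.resize(im[110:250,210:350],None,fx=4.2,fy=4.2,interpolation=cv2.INTER_CUBIC))
```

```text
[0.45832793 0.30540005 0.06050938] [ 0.75611283  0.88660022 -1.23158739] 11.277904876906772 33.4667 [-0.79139278  0.85028842  0.19648645  1.92068658 -0.3590585   0.40597121
 -0.6158309 ] [ 0.0030887  -0.00775495 -0.99996516]
```

View pics/s31.png

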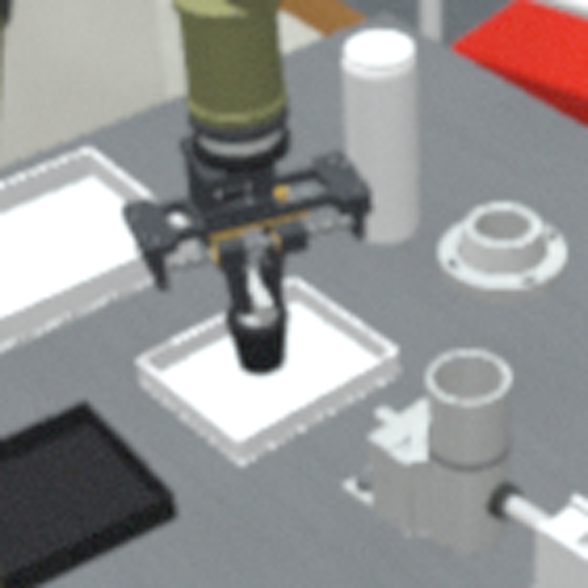

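View pics/w31.png

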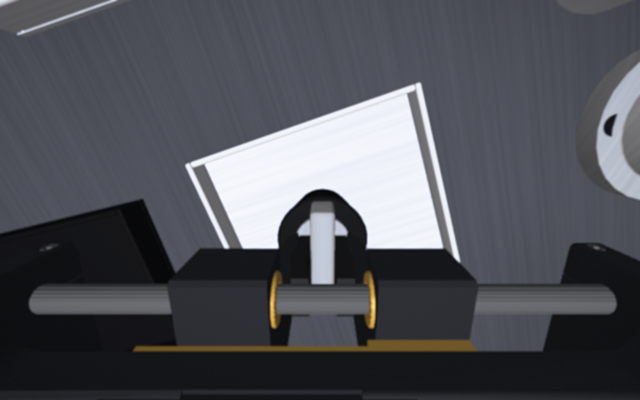

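The plug is upright above the middle of the tray. Now the last 16 mm, in small steps until it touches.

{"name": "apply_moves", "arguments": {"delta_pos": [[0.4,0,0],[0.8,0,0],[1.1,0,0],[1.3,0,0],[1.5,0,0],[1.5,0,0]], "yaw": [0,0,0,0,0,0], "gripper": [5,5,5,5,5,5], "force": 30}}

```text
clock: 34.07
tool_pos: [0.4587, 0.3058, 0.0461]
eef_rot: [-0.566, -0.421, 0.567, -0.426]
contact_force: [-0.1, 0.3, -2.2]
opening: 0.133
```

{"name": "apply_moves", "arguments": {"delta_pos": [[0.1,0,0],[0.2,0,0],[0.3,0,0],[0.3,0,0]], "yaw": [0,0,0,0], "gripper": [5,5,5,5]}}

```text
clock: 34.4
tool_pos: [0.4588, 0.3057, 0.0443]
eef_rot: [-0.566, -0.421, 0.566, -0.426]
contact_force: [-2.2, -1.3, 9.5]
opening: 0.133
```

Contact at the predicted height (TCP 0.0443). I'll relax, open and lift away.

{"name": "apply_moves", "arguments": {"delta_pos": [[-0.1,0,0],[-0.1,0,0],[-0.1,0,0],[-0.1,0,0],[-0.1,0,0],[-0.1,0,0],[-0.1,0,0]], "yaw": [0,0,0,0,0,0,0], "gripper": [5,16,22,30,40,50,50]}}

```text
clock: 34.98
tool_pos: [0.4588, 0.3057, 0.0452]
eef_rot: [-0.566, -0.421, 0.566, -0.426]
contact_force: [0.5, -0.5, -0.1]
opening: 0.488
```

{"name": "apply_moves", "arguments": {"delta_pos": [[-1,0,0],[-2.5,0,0],[-5,0,0],[-8,0,0],[-12,0,0],[-16,0,0],[-20,0,0],[-20,0,0]], "yaw": [0,0,0,0,0,0,0,0], "gripper": [50,50,50,50,50,50,50,50]}}

```text
clock: 35.65
tool_pos: [0.4621, 0.3089, 0.2532]
eef_rot: [0.572, 0.42, -0.561, 0.426]
contact_force: [0.5, -0.7, 0.5]
opening: 0.502
```

Run:
```python
from h import *
p,r,s=tool();print(p,s['contact_force'],s['opening']*88,s['clock'])
cv2.imwrite('pics/w32.png',snapshot('wrist')[:,:,::-1]);im=snapshot('top')[:,:,::-1];cv2.imwrite('pics/t32.png',im)
im=snapshot('side')[:,:,::-1];cv2.imwrite('pics/s32.png',cv2.resize(im[130:290,220:420],None,fx=3.7,fy=3.7,interpolation=cv2.INTER_CUBIC))
```

```text
[0.46211053 0.30885691 0.25319182] [ 0.50186042 -0.66268403  0.53043544] 44.16766760754858 35.65
```

View pics/s32.png

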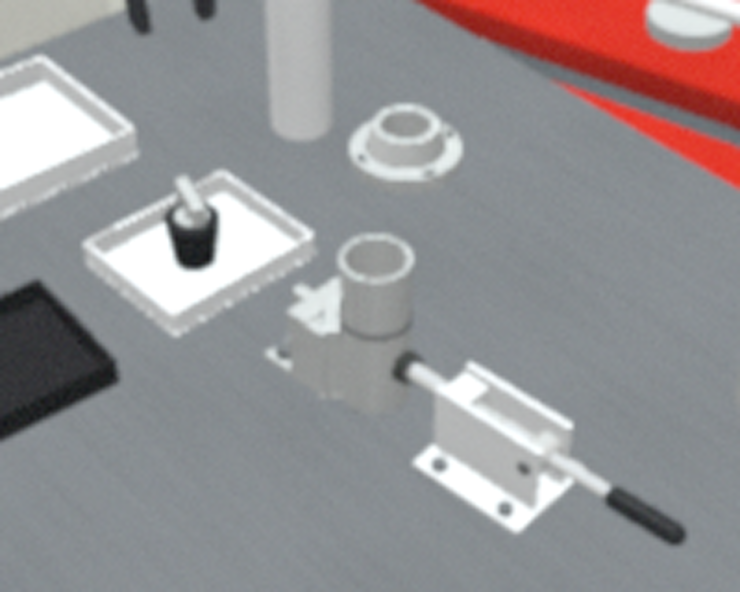

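View pics/w32.png

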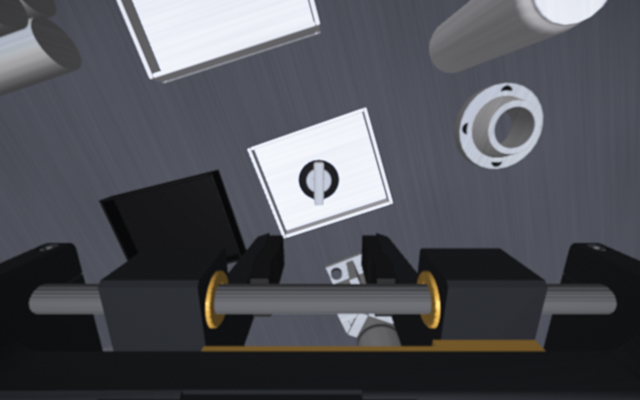

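{"name": "apply_moves", "arguments": {"delta_pos": [[0,0,0],[0,0,0],[0,0,0]], "yaw": [0,0,0], "gripper": [50,50,50]}}

```text
clock: 36.05
tool_pos: [0.4568, 0.3065, 0.2444]
eef_rot: [-0.565, -0.421, 0.567, -0.426]
contact_force: [1.1, -0.2, 0.6]
opening: 0.498
```

Run:
```python
from h import *
S=camera_params('side');snapshot('side')
d=spot_point('handle_grip','side')[0]; print(d['pixel'],onz(S,d['pixel'],.052))
print(finish_job(), get_state()['clock'])
```

```text
[396.6, 269.6] [ 0.51037946 -0.22141705  0.052     ]
the job is handed in; nothing more can be done
the job is handed in; nothing more can be done
```

The job is handed in at about 36 s: the pipe is clamped upright in the V and the plug stands upright on its small end in the middle of the small white tray. I pushed the pipe into the V, swung the clamp handle down, twisted the plug about 0.5 rad by its T-bar, and lifted it out.

**Last checks:** The last pictures show the pipe upright in the V with the bumper on it and the handle level. The flange, the can and the other two trays look undisturbed. I did not re-check the coupling and the hammer at the end, but the arm never touched them.

**What disagreed or went wrong:**
- **Fingertips:** they stood about 32 mm further back than the stated tool frame. My first grasp closed above the pipe, and I corrected for this afterwards.
- **First push:** the pipe rocked back about 3 mm when I let go. I gripped it again and pushed it home before clamping. The picture then still showed 1–2 mm, which is about my measurement error.
- **Handle press:** the extra press on the shut handle with closed fingertips reached about 49 N at the wrist, more than I intended. That is under the 120 N wrist limit. It is over the 40 N limit for the arm or gripper body, but only the fingertips were meant to be touching the handle.
- **T-bar grip:** my first grip caught the plug's stem (17 mm opening). I regripped 7 mm higher, on the bar only (12 mm).

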